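# Gauge the candle sockets and hang the gauge on its flip bracket

## Task

Check every candle holder on the counter (two or three of red, yellow and blue, in that colour order) with the plug gauge: push its go end (green band) fully home into the bore, pull it out, then turn the gauge round and press its no-go end (red band) squarely and steadily on the same bore for a moment so that it is seen not to enter, before you go on to the next holder. Fold the brass bracket on the wooden board down and out as far as it goes, and after the checks leave the gauge hanging across its two prongs, a plug in each dip. Leave the holders in their cradles, and the jar candle, the pillar candle and the bead cup where they are.

Things in the scene. Friction and masses are not known exactly. Their poses are not given: they have to be found in the camera images.
- gauge: Steel double-ended plug gauge, loose, 0.16 kg; lies on the counter, axis 14 mm up. Origin: middle of the handle, on the axis; x axis along it to the go end. Handle: dark bar 28 x 28 mm, 50 mm long (x -25 to 25), green band at the go side, red at the no-go side. Go plug: 20 mm diameter, x 25 to 55, the last 5 mm tapering to 14 mm. No-go plug: 27 mm diameter, x -25 to -47.
- gauge_go (a point): Centre of the end face of the gauge's go plug (green band), 55 mm from the handle's middle.
- gauge_nogo (a point): Centre of the end face of the gauge's no-go plug (red band), 47 mm from the handle's middle.
- cup_red: Red 54 mm cube candle holder, 0.4 kg, loose, may be absent; lies on its side in a cradle. Origin: middle of its underside, 18 mm above the counter, z up, x axis level, pointing into the bore. The level bore is 23 mm in diameter, 46 mm deep, its mouth in the middle of the brass -x face. Cube top 72 mm above the counter.
- cradle_red: Wooden cradle of the red holder, fixed; all three look alike, one may be empty. Floor 18 mm thick, 77 x 75 mm (x -33.5 to 43.5); front lip 5 mm thick, 25 mm above the counter, side walls 34 mm, back wall 58 mm. The cube sits in it with about 1.5 mm play. Origin on the counter under the cube's middle; axes as the cube's.
- cup_red_mouth (a point): Centre of the mouth of the red holder's bore, on its front face, 45 mm above the counter; axes as the body's. Go plug fully home: the handle's shoulder meets the face, handle middle 25 mm in front of this point. No-go refused: its end face stops flush on the holder's face, handle middle 47 mm in front.
- cup_yellow: Yellow 54 mm cube candle holder, 0.4 kg, loose, may be absent; lies on its side in a cradle. Origin: middle of its underside, 18 mm above the counter, z up, x axis level, pointing into the bore. The level bore is 23 mm in diameter, 46 mm deep, its mouth in the middle of the brass -x face. Cube top 72 mm above the counter.
- cradle_yellow: Wooden cradle of the yellow holder, fixed; all three look alike, one may be empty. Floor 18 mm thick, 77 x 75 mm (x -33.5 to 43.5); front lip 5 mm thick, 25 mm above the counter, side walls 34 mm, back wall 58 mm. The cube sits in it with about 1.5 mm play. Origin on the counter under the cube's middle; axes as the cube's.
- cup_yellow_mouth (a point): Centre of the mouth of the yellow holder's bore, on its front face, 45 mm above the counter; axes as the body's. Go plug fully home: the handle's shoulder meets the face, handle middle 25 mm in front of this point. No-go refused: its end face stops flush on the holder's face, handle middle 47 mm in front.
- cup_blue: Blue 54 mm cube candle holder, 0.4 kg, loose, may be absent; lies on its side in a cradle. Origin: middle of its underside, 18 mm above the counter, z up, x axis level, pointing into the bore. The level bore is 23 mm in diameter, 46 mm deep, its mouth in the middle of the brass -x face. Cube top 72 mm above the counter.
- cradle_blue: Wooden cradle of the blue holder, fixed; all three look alike, one may be empty. Floor 18 mm thick, 77 x 75 mm (x -33.5 to 43.5); front lip 5 mm thick, 25 mm above the counter, side walls 34 mm, back wall 58 mm. The cube sits in it with about 1.5 mm play. Origin on the counter under the cube's middle; axes as the cube's.
- cup_blue_mouth (a point): Centre of the mouth of the blue holder's bore, on its front face, 45 mm above the counter; axes as the body's. Go plug fully home: the handle's shoulder meets the face, handle middle 25 mm in front of this point. No-go refused: its end face stops flush on the holder's face, handle middle 47 mm in front.
- board: Wooden board, 170 mm wide, 118 mm high, 12 mm thick, upright and fixed on the counter; carries the flip-down bracket on its front (-x) face. Origin on the counter straight under the bracket's hinge; the front face is 14 mm behind that (+x); x axis level, pointing from the front into the board, y along the hinge.
- bracket (a joint): Bracket angle about its level hinge: 0 = folded up, prongs straight up; 1.57 = fully out, prongs level, pointing away from the board's front (its -x), against a stop. Friction hinge (0.14 N m): stays where it is left.
- bracket_hinge (a point): Middle of the bracket's hinge line, 90 mm above the counter, 14 mm in front of the board's face.
- bracket_bar (a point): Middle of the orange round cross-bar (10 mm diameter, 68 mm long, parallel to the hinge) joining the ends of the two brass prongs, 125 mm from the hinge. Folded up it is about 215 mm above the counter, clear above the board; folded out, 90 mm.
- bracket_seat (a point): Where the middle of the gauge's handle comes to rest: between the prongs (8 mm bars, 68 mm apart), 65 mm from the hinge, where each has a V-shaped dip 20 mm deep. The gauge lies level across them, parallel to the bar, either way round, a plug in each dip, its handle between the prongs. With the bracket out it is 91 mm above the counter.
- jar_candle: Bystander: amber jar candle with brass lid, 64 mm diameter, 85 mm high. Origin at the middle of its underside.
- pillar_candle: Bystander: orange pillar candle, 54 mm diameter, 95 mm high. Origin at the middle of its underside.
- bead_cup: Bystander: blue ceramic bead cup, 66 mm diameter, 50 mm high. Origin at the middle of its underside.
Things that resemble listed ones, but are neither listed nor needed, are in the scene too. Several things have the shape of the board; the one meant has the colours described above.

How it is judged:
By the outcome, as a careful person would: the job done as asked, in the order asked, and still so for the second after the job is handed in, with the robot touching nothing.
Of cup_red, cup_yellow, cup_blue only 2 to 3 are there at a start; the rules pass over those that are not, and their reading is None.
At some moment in a run one of gauge may be knocked a few centimetres aside while the robot is not near it.
Once in a run the grip may slacken for a moment while it holds something.
It also fails if it takes over 210 s, if anything falls off the work surface, if the arm or the gripper's body presses on something with over 40 N, if the wrist force passes 120 N, or if a joint passes its speed limit or range.

## Robot

A 6-joint arm with a two-finger parallel gripper is mounted at the origin on the work surface. World frame = base frame: x ahead of the robot, y to its left, z up, the work surface at z = 0. Lengths are in m, angles in rad, forces in N, time in s.
With the tool pointing down it reaches from about 0.275 to 0.975 m from the base axis. Payload 8.4 kg.
Tool frame: the origin (TCP) lies midway between the tips of the shut fingers; the grasp point (between the pads) lies 19 mm behind it (tcp_to_grasp is the distance from the TCP to the grasp point, in m); z points along the fingers, y is the line along which they close (so a half turn about z gives the same grasp; the last joint's range is limited). The gripper opens to 92 mm and grips with 3 to 60 N. Pads are 20 mm wide; open, the fingers measure 128 mm over their backs; the gripper's body (75 mm by 189 mm) begins 69 mm behind the grasp point.
Start: joints at [-1.212, 0.353, 1.633, -0, 1.155, -0.002], TCP at [0.221, -0.585, 0.215] pointing down, gripper open.
Joint ranges: [-2.63, 2.63], [-0.92, 2.1], [0.06, 2.66], [-1.3, 4.44], [0, 2.69], [-3.02, 3.02]. Speed limits (rad/s): [2.22, 2.22, 2.79, 3.14, 3.14, 3.14].

## Interface

Orientations are given as a unit quaternion [x, y, z, w].
In Python, from workcell import * gives the robot as it stands.
- The arm moves only by the tool jog_arm, never from a script. Its argument "steps" is one flat list of numbers, 4 for each row, row after row: the shift along the world's x, y, z in units of 30 mm (1.0 is 30 mm), then the turn about the world's z in units of 6 degrees (1.0 is 6 degrees). A call has 1 to 10 rows; each row shifts and turns the commanded pose from where the row before left it; what a row does not reach is not made up. A row lasts 1/12 s, in which the tool goes at most 41.7 mm and 7.16 degrees, less where a joint would pass 70% of its speed; a pose out of reach is approached as far as the arm can. A call is refused whole if a number of a shift passes 1 or a number of a turn 1, either way. A call with a gripper value outside its range is refused whole. "gripper" is the finger opening in mm, from 0 to 91.9, set as the call begins (left out, the last holds). The fingers move at their own pace and stop on an object; the grip force is fixed at half the most. Time passes only in rows, so rows that do not move let the fingers close. It gives the time, the measured TCP pose, the force, the opening and the grip force at its end, in the units of the state.
- sense(): the state, without advancing time (a new reading comes with each control period).
- snapshot(name): name is "scene" or "top" or "wrist"; returns the picture (384x512x3 uint8, red, green, blue); there is no depth.
- camera_params(name): a dict with "fx", "fy", "cx", "cy" (pixels), "pose" (4x4, takes a point from camera to world coordinates). Camera axes: x right, y down, z forward; pixel columns grow to the right and rows downward; lengths in m; the calibration is good to about 2 mm. The wrist camera is an equidistant fisheye: a pixel r from the principal point sees the ray r / f radians off the axis. A picture is of the moment at which its call begins: read the wrist's pose just before it. camera_params takes no time and is no camera call; for the wrist camera it gives the pose at the moment of the call.
- sign_off(): hands the job in; it is judged then, once.
The state is a dict: "t": time; "joint_positions": joint angles; "qvel": joint speeds; "joint_torque": joint torques, N m; "position": TCP position; "tcp_rot": TCP orientation; "contact_force": force on the tool from outside, world axes, zero at the start; "ft_torque": the same for the moment, N m; "grip_width": opening from 0.0 (shut) to 1.0 (fully open); "finger_force": force on a finger pad.
Only numpy, scipy, OpenCV 4.12 (cv2) and the standard library are available. Lean on these libraries where they do the work, as an engineer would, in place of code of your own. Each camera call takes 0.05 s, during which the arm holds its last target. There are 200 camera calls.

## Working session

There is one attempt and no reset: what is moved stays moved. The work goes in short steps, Python scripts to look and compute and a tool call to move; the robot and the scene stay as the last step left them, time stands still between calls to the robot, and variables do not carry over. Pictures are saved under pics/ and viewed, at most 14 in all, crops included, and the job is handed in when it is done.

Besides the shell and the picture viewer there is one more tool, called after "Emit:" as name(argument=value, ...) on one line, values as JSON. jog_arm: Moves the arm, as the interface text tells. Its arguments: {"type":"object","properties":{"steps":{"type":"array"},"gripper":{"type":"number"}},"required":["steps"]}

```bash
ls; mkdir -p pics
cat > h.py <<'E'
from workcell import *
import numpy as np, cv2
def save(img,n): cv2.imwrite('pics/'+n+'.png',cv2.cvtColor(img,cv2.COLOR_RGB2BGR))
def ray(cam,u,v,P=None):
    P=P or camera_params(cam); T=np.array(P['pose']); x=(u-P['cx'])/P['fx']; y=(v-P['cy'])/P['fy']
    if cam=='wrist':
        r=np.hypot(x,y); s=np.sin(r)/r if r>1e-9 else 1.; d=np.array([x*s,y*s,np.cos(r)])
    else: d=np.array([x,y,1.])
    d=T[:3,:3]@d; return T[:3,3],d/np.linalg.norm(d)
def onz(cam,u,v,z,P=None):
    o,d=ray(cam,u,v,P); return o+d*(z-o[2])/d[2]
def proj(cam,p,P=None):
    P=P or camera_params(cam); T=np.array(P['pose']); q=T[:3,:3].T@(np.array(p)-T[:3,3])
    if cam=='wrist':
        r=np.hypot(q[0],q[1]); th=np.arctan2(r,q[2]); q=np.array([q[0]/r*th,q[1]/r*th,1])
    else: q=q/q[2]
    return np.array([P['fx']*q[0]+P['cx'],P['fy']*q[1]+P['cy']])
E
python3 - <<'E'
from h import *
s=sense(); print(s)
for n in ['scene','top']:
    im=snapshot(n); np.save(n,im); save(cv2.resize(im,(800,600),interpolation=cv2.INTER_CUBIC),n+'1')
    P=camera_params(n); print(n,P['fx'],P['fy'],P['cx'],P['cy'],np.round(P['pose'],3).tolist())
P=camera_params('wrist'); print(P)
E
```

```text
pics
{'t': 0.0, 'joint_positions': array([-1.21240428e+00,  3.53656018e-01,  1.63413247e+00,  2.30101897e-05,
        1.15518173e+00, -2.40053064e-03]), 'qvel': array([ 0.00150201, -0.00164913,  0.00019629,  0.0021937 ,  0.00027425,
        0.00033555]), 'joint_torque': array([ 3.93792125e-04, -5.93838930e+01, -3.34211040e+01,  6.98618148e-02,
        2.34010932e-02, -7.27316728e-05]), 'position': array([ 0.22046898, -0.58429714,  0.21385949]), 'tcp_rot': array([ 9.83773270e-01,  1.79414825e-01, -1.11597588e-04, -6.79761944e-04]), 'contact_force': array([0.76353868, 0.51849578, 0.3285645 ]), 'ft_torque': array([-0.05303467,  0.0143016 ,  0.04042906]), 'finger_force': 0.0, 'grip_width': 0.9963739641061626}
scene 355.5927822321991 355.5927822321991 255.7863246446795 192.11399926717723 [[-0.778, 0.51, -0.366, 0.934], [0.628, 0.641, -0.441, 0.553], [0.01, -0.573, -0.819, 1.192], [0.0, 0.0, 0.0, 1.0]]
top 441.3037434567536 441.3037434567536 256.64742203266866 197.27141654396013 [[0.028, -0.994, 0.11, 0.299], [-1.0, -0.028, 0.001, -0.045], [0.002, -0.11, -0.994, 1.632], [0.0, 0.0, 0.0, 1.0]]
{'fx': 297.3186396354542, 'fy': 297.3186396354542, 'cx': 257.2239950107534, 'cy': 191.74785735006878, 'pose': array([[ 0.35230952, -0.90087917, -0.25356405,  0.29340011],
       [-0.93588181, -0.33965311, -0.09360025, -0.55690116],
       [-0.0018013 ,  0.27028224, -0.96277945,  0.38511995],
       [ 0.        ,  0.        ,  0.        ,  1.        ]])}
```

View pics/scene1.png

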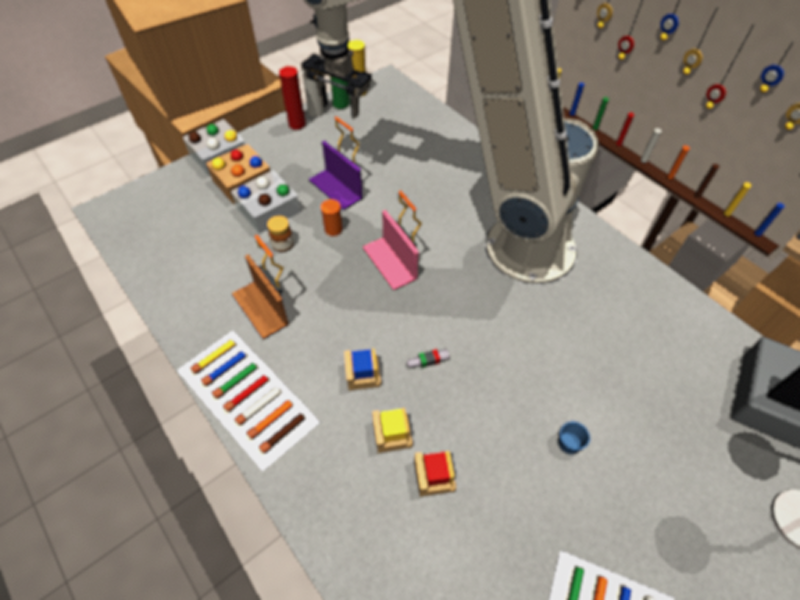

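View pics/top1.png

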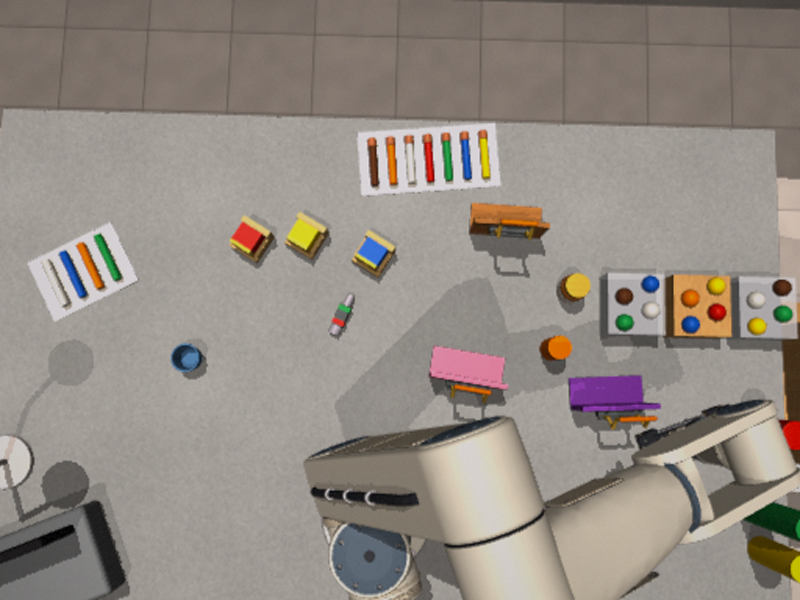

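The scene view shows three cradles, blue, yellow and red at (362,368), (393,428) and (436,470). The gauge is at (428,358), with the jar at (279,232), the pillar at (332,217) and the bead cup at (572,437). In the top view (800x600) the cups are red (250,237), yellow (306,234) and blue (374,251), and the gauge is at (342,314).
What could be taken for the board: brown wood (510,220), pink (467,370), purple (610,392), all in the top view. I choose the brown one. For the gauge there are only marker pens on the sheets, so (342,314) with green and red bands is unique.

Run:
```python
from h import *
im=np.load('top.npy'); sc=np.load('scene.npy')
a=cv2.resize(im[125:225,135:265],None,fx=4,fy=4,interpolation=cv2.INTER_CUBIC)
b=cv2.resize(im[120:180,290:360],None,fx=4,fy=4,interpolation=cv2.INTER_CUBIC)
b=cv2.copyMakeBorder(b,0,400-240,0,0,cv2.BORDER_CONSTANT)
save(np.hstack([a,b])[:, :800],'crop')
def blob(img,lo,hi,box):
    h=cv2.cvtColor(img,cv2.COLOR_RGB2HSV); m=np.zeros(img.shape[:2],np.uint8); x0,y0,x1,y1=box
    m[y0:y1,x0:x1]=cv2.inRange(h,lo,hi)[y0:y1,x0:x1]
    c=max(cv2.findContours(m,0,2)[0],key=cv2.contourArea); M=cv2.moments(c); return (M['m10']/M['m00'],M['m01']/M['m00']),cv2.minAreaRect(c)
for n,lo,hi,box in [('red',(0,180,100),(8,255,255),(140,130,180,175)),('yellow',(24,180,120),(32,255,255),(175,130,215,175)),('blue',(105,150,60),(125,255,255),(220,140,260,180)),
  ('green',(50,80,20),(85,255,255),(200,180,240,220)),('gred',(0,120,60),(8,255,255),(200,180,240,220)),('gred2',(172,120,60),(180,255,255),(200,180,240,220))]:
    try:
        c,r=blob(im,lo,hi,box); z=.072 if n in('red','yellow','blue') else .028
        print(n,np.round(c,1),np.round(onz('top',*c,z),4),'rect',np.round(r[1],1),[np.round(onz('top',*q,z)[:2],4).tolist() for q in cv2.boxPoints(r)])
    except Exception as e: print(n,e)
```

```text
red [157.9 150.8] [0.6306 0.3174 0.072 ] rect [14.4 11.9] [[0.6262, 0.3508], [0.6633, 0.3289], [0.6352, 0.2842], [0.5983, 0.3061]]
yellow [193.8 148.9] [0.6412 0.1887 0.072 ] rect [14.7 13.1] [[0.6341, 0.2234], [0.6757, 0.2001], [0.6483, 0.1539], [0.6068, 0.1772]]
blue [238.5 160.6] [0.6029 0.0264 0.072 ] rect [15.3 11.4] [[0.6004, 0.0604], [0.6356, 0.0389], [0.606, -0.0076], [0.5709, 0.0139]]
green [220.5 197.2] [0.4736 0.0897 0.028 ] rect [8.2 3.8] [[0.4718, 0.1069], [0.4851, 0.103], [0.4764, 0.0741], [0.463, 0.078]]
gred [216.3 205.7] [0.442  0.1039 0.028 ] rect [8.5 3.5] [[0.441, 0.1209], [0.4532, 0.1165], [0.4424, 0.0872], [0.4303, 0.0915]]
gred2 max() iterable argument is empty
```

View pics/crop.png

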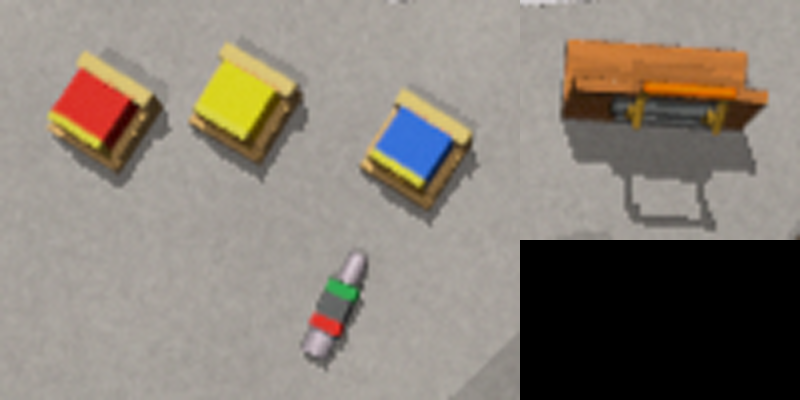

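The crop shows the brass front faces at the lower left of each cup, with the tall back walls at the upper right, so cup yaw is about -30°. The gauge's go end is up and right at about (355,265) in the crop. The board is brown wood with brass prongs and an orange bar at crop (690,90), its prongs in front on the -x side, which matches the description.

Run:
```python
from h import *
im={'top':np.load('top.npy'),'scene':np.load('scene.npy')}
box={'top':(310,130,352,155),'scene':(155,145,185,175)}
rays=[];
for n in im:
    h=cv2.cvtColor(im[n],cv2.COLOR_RGB2HSV); x0,y0,x1,y1=box[n]
    m=np.zeros(h.shape[:2],np.uint8); m[y0:y1,x0:x1]=cv2.inRange(h,(6,210,190),(16,255,255))[y0:y1,x0:x1]
    c=max(cv2.findContours(m,0,2)[0],key=cv2.contourArea); M=cv2.moments(c); u=(M['m10']/M['m00'],M['m01']/M['m00'])
    r=cv2.minAreaRect(c); print(n,u,r,cv2.contourArea(c)); rays.append(ray(n,*u))
    b=cv2.boxPoints(r); e=sorted([(np.linalg.norm(b[i]-b[(i+1)%4]),i) for i in range(2)])[0][1]
    E=[(b[e]+b[(e+1)%4])/2,(b[(e+2)%4]+b[(e+3)%4])/2]; print([np.round(onz(n,*q,.215),4) for q in E])
(o1,d1),(o2,d2)=rays
A=np.array([d1,-d2]).T; t=np.linalg.lstsq(A,o2-o1,rcond=None)[0]; print(o1+d1*t[0],o2+d2*t[1])
# board top edges in top view at z=.118 : corners read from crop (565,75?),(768,95)
for q in [(526,40),(745,52),(767,95),(563,85)]:
    print(q,np.round(onz('top',290+(q[0]-520)/4-.4,120+q[1]/4-.4,.118),4))
```

```text
top (332.90666666666664, 142.09333333333333) ((332.0, 142.0), (2.0, 22.0), 90.0) 12.5
[array([ 0.6465, -0.3204,  0.215 ]), array([ 0.6444, -0.2483,  0.215 ])]Traceback (most recent call last):
  File "<stdin>", line 8, in <module>
ZeroDivisionError: float division by zero
```

Emit:
jog_arm(steps=[0, 0, 1, 0.8, 0, 0, 1, 0.8, 0, 0, 1, 0.8, 0, 0, 1, 0.8, 0.9, 0.7, 0, 0.8, 0.9, 0.7, 0, 0.8, 0.9, 0.7, 0, 0.8, 0.9, 0.7, 0, 0.8, 0.9, 0.7, 0, 0.8, 0.9, 0.7, 0, 0.8])

```text
t: 0.93
position: [0.3836, -0.4574, 0.3343]
tcp_rot: [0.825, 0.566, 0.0, -0.0]
contact_force: [0.7, 0.3, 0.7]
grip_width: 0.998
finger_force: 0.0
```

Emit:
jog_arm(steps=[0.9, 0.65, 0, 0.35, 0.9, 0.65, 0, 0.35, 0.9, 0.65, 0, 0.35, 0.9, 0.65, 0, 0.35, 0.9, 0.65, 0, 0.35, 0.9, 0.65, 0, 0.35, 0.9, 0.65, 0, 0.35, 0.9, 0.65, 0, 0.35, 0.9, 0.65, 0, 0.35, 0, 0, 0, 0])

```text
t: 1.77
position: [0.6294, -0.2793, 0.3334]
tcp_rot: [0.72, 0.694, 0.001, -0.001]
contact_force: [-0.3, 0.8, -1.0]
grip_width: 1.004
finger_force: 0.0
```

```bash
cat >> h.py <<'E'
def wshot(n,view=True):
    s=sense(); P=camera_params('wrist'); im=snapshot('wrist'); np.save(n,im)
    import pickle; pickle.dump(P,open(n+'.pkl','wb'))
    if view: save(cv2.resize(im,(768,576),interpolation=cv2.INTER_CUBIC),n)
    q=s['tcp_rot']; print('tcp',np.round(s['position'],4),'psi',np.round(np.degrees(2*np.arctan2(q[1],q[0])),2),'q6',round(s['joint_positions'][5],2),'t',s['t'],'grip',round(s['grip_width']*92,1),'F',np.round(s['contact_force'],1)); return im,P
E
python3 -c "
from h import *
wshot('w1')"
```

```text
tcp [ 0.6294 -0.2793  0.3334] psi 87.9 q6 -0.38 t 1.7667 grip 92.4 F [-0.3  0.8 -1. ]
```

View pics/w1.png

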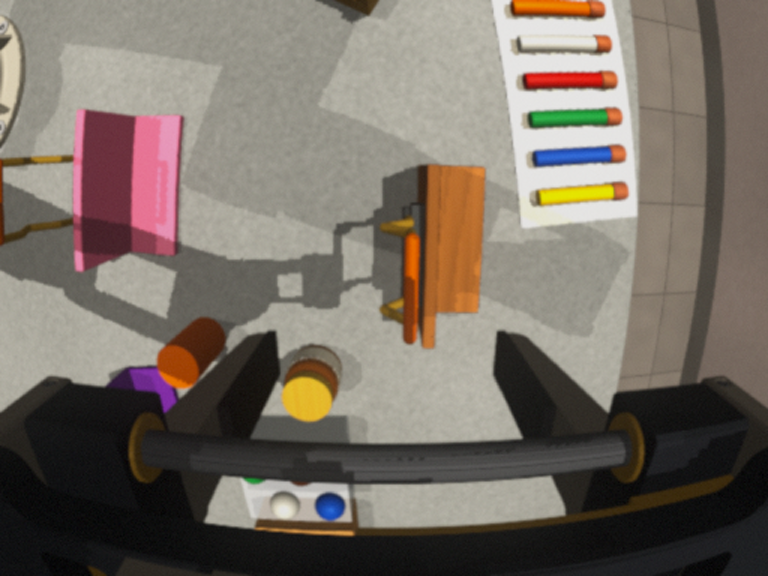

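The wrist view shows the orange bar from (413,235) to (411,342), next to the board's top edge, with the brass prongs at (397,226) and (393,309).

Run:
```python
from h import *
import pickle
im=np.load('w1.npy');P=pickle.load(open('w1.pkl','rb'))
h=cv2.cvtColor(im,cv2.COLOR_RGB2HSV); m=np.zeros(h.shape[:2],np.uint8); m[150:235,262:283]=cv2.inRange(h,(5,190,170),(16,255,255))[150:235,262:283]
m=cv2.morphologyEx(m,cv2.MORPH_OPEN,np.ones((3,3)))
c=max(cv2.findContours(m,0,2)[0],key=cv2.contourArea); r=cv2.minAreaRect(c);print(r)
b=cv2.boxPoints(r); print(b.tolist()); B=[np.round(onz('wrist',*q,.215,P)[:2],4).tolist() for q in b];print(B,np.mean(B,0))
for q in [(429,165),(439,165),(434,348),(424,348)]: print(q,np.round(onz('wrist',q[0]/1.5-.2,q[1]/1.5-.2,.118,P),4))
```

```text
((274.5, 171.5), (29.0, 7.0), 90.0)
[[271.0, 157.0], [278.0, 157.0], [278.0, 186.0], [271.0, 186.0]]
[[0.6456, -0.2483], [0.6525, -0.2485], [0.6519, -0.2781], [0.6448, -0.2778]] [ 0.6487   -0.263175]
(429, 165) [ 0.6707 -0.2022  0.118 ]
(439, 165) [ 0.6794 -0.2023  0.118 ]
(434, 348) [ 0.6728 -0.3709  0.118 ]
(424, 348) [ 0.6633 -0.3705  0.118 ]
```

Emit:
jog_arm(steps=[0.31, -0.08, -0.9, 0, 0.31, -0.08, -0.9, 0, 0, 0, -0.9, 0, 0, 0, -0.9, 0, 0, 0, -0.5, 0, 0, 0, -0.4, 0, 0, 0, 0, 0], gripper=60)

```text
t: 2.4
position: [0.6421, -0.2882, 0.1967]
tcp_rot: [0.722, 0.692, -0.001, -0.002]
contact_force: [0.0, -0.8, 0.6]
grip_width: 0.648
finger_force: 0.0
```

Emit:
jog_arm(steps=[0, 0, 0, 0, 0, 0, 0, 0, 0, 0, 0, 0, 0, 0, 0, 0, 0, 0, 0, 0, 0, 0, 0, 0, 0, 0, 0, 0, 0, 0, 0, 0], gripper=0)

```text
t: 3.07
position: [0.6444, -0.2881, 0.1998]
tcp_rot: [0.722, 0.692, 0.0, 0.0]
contact_force: [0.3, -0.4, 1.6]
grip_width: 0.099
finger_force: 30.3
```

Emit:
jog_arm(steps=[-0.33, 0.01, -0.01, 0, -0.33, 0.01, -0.04, 0, -0.32, 0.01, -0.07, 0, -0.32, 0.01, -0.09, 0, -0.3, 0.01, -0.11, 0, -0.3, 0.01, -0.14, 0, -0.28, 0.01, -0.16, 0, -0.28, 0.01, -0.18, 0, -0.25, 0.01, -0.2, 0, -0.25, 0.01, -0.22, 0])

```text
t: 3.9
position: [0.5564, -0.2842, 0.1623]
tcp_rot: [0.722, 0.692, 0.002, 0.001]
contact_force: [16.8, 4.2, -13.3]
grip_width: 0.097
finger_force: 30.0
```

Emit:
jog_arm(steps=[-0.22, 0.01, -0.24, 0, -0.21, 0.01, -0.25, 0, -0.18, 0.01, -0.27, 0, -0.16, 0.01, -0.29, 0, -0.13, 0.01, -0.3, 0, -0.12, 0, -0.31, 0, -0.09, 0, -0.31, 0, -0.06, 0, -0.32, 0, -0.03, 0, -0.32, 0, -0.01, 0, -0.33, 0])

```text
t: 4.73
position: [0.5245, -0.284, 0.078]
tcp_rot: [0.722, 0.692, 0.003, 0.005]
contact_force: [3.3, 6.7, 51.8]
grip_width: 0.097
finger_force: 30.0
```

Emit:
jog_arm(steps=[0, 0, -0.1, 0, 0, 0, -0.05, 0, 0, 0, 0, 0])

```text
t: 4.98
position: [0.5245, -0.285, 0.0762]
tcp_rot: [0.722, 0.692, 0.003, 0.006]
contact_force: [5.9, 8.8, 36.5]
grip_width: 0.098
finger_force: 30.0
```

Emit:
jog_arm(steps=[0, 0, 0, 0, 0, 0, 0, 0, 0, 0, 0, 0, 0, 0, 1, 0, 0, 0, 1, 0, 0, 0, 1, 0, 0, 0, 1, 0, 0, 0, 1, 0, 0, 0.9, 0, 0, 0, 0.9, 0, 0], gripper=40)

```text
t: 5.82
position: [0.5187, -0.2304, 0.2216]
tcp_rot: [0.723, 0.691, 0.0, 0.001]
contact_force: [-0.0, 0.7, 0.5]
grip_width: 0.433
finger_force: 0.0
```

Emit:
jog_arm(steps=[-0.2, 0.9, 0, 0.9, -0.2, 0.9, 0, 0.9, -0.2, 0.9, 0, 0.9, -0.2, 0.9, 0, 0.9, -0.2, 0.9, 0, 0.9, -0.2, 0.9, 0, 0.9, -0.2, 0.9, 0, 0.9, -0.2, 0.9, 0, 0.9, -0.2, 0.9, 0, 0.9, -0.2, 0.9, 0, 0.9])

```text
t: 6.65
position: [0.4572, 0.041, 0.2195]
tcp_rot: [0.327, 0.945, -0.001, -0.001]
contact_force: [0.5, -0.1, 1.0]
grip_width: 0.433
finger_force: 0.0
```

Emit:
jog_arm(steps=[-0.1, 0.65, 0, 0.75, 0, 0.65, 0, 0.75, 0, 0.65, 0, 0.75, 0, 0, 0, 0, 0, 0, 0, 0], gripper=60)

```text
t: 7.07
position: [0.4551, 0.0987, 0.2196]
tcp_rot: [0.216, 0.976, -0.001, -0.001]
contact_force: [0.1, -0.2, -1.2]
grip_width: 0.649
finger_force: 0.0
```

```bash
python3 -c "
from h import *
wshot('w2')
im=snapshot('top');np.save('top2',im)"
```

```text
tcp [0.4551 0.0987 0.2196] psi 155.08 q6 -0.92 t 7.0667 grip 59.7 F [ 0.1 -0.2 -1.2]
```

View pics/w2.png

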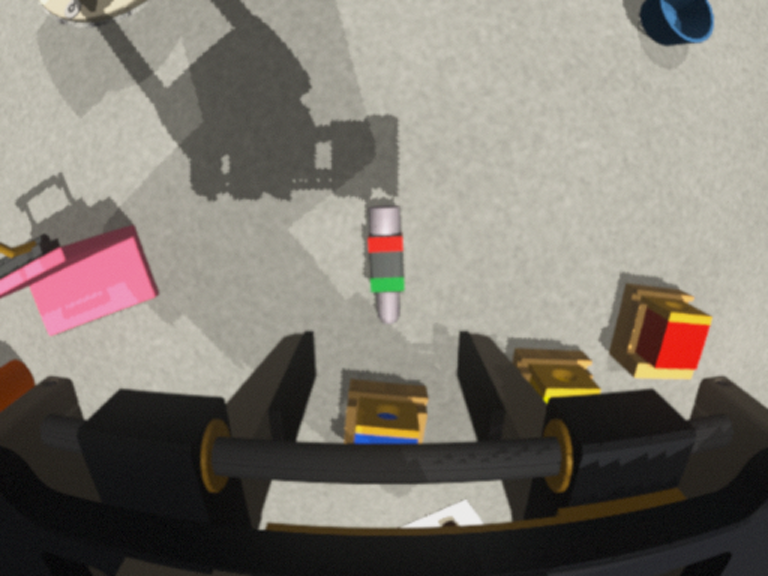

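The wrist view shows the gauge handle between the red band (385,243) and the green band (387,284). The blue bore mouth is at (387,415), the yellow one at (567,376) and the red one at about (655,303).

Run:
```python
from h import *
import pickle
im=np.load('w2.npy');P=pickle.load(open('w2.pkl','rb'))
h=cv2.cvtColor(im,cv2.COLOR_RGB2HSV)
def band(lo,hi,box):
    m=np.zeros(h.shape[:2],np.uint8);x0,y0,x1,y1=box; m[y0:y1,x0:x1]=cv2.inRange(h,lo,hi)[y0:y1,x0:x1]
    c=max(cv2.findContours(m,0,2)[0],key=cv2.contourArea); b=cv2.boxPoints(cv2.minAreaRect(c)); return b
bx=(235,140,280,220)
pts={}
for n,lo,hi in [('red',(0,150,90),(8,255,255)),('green',(50,120,40),(80,255,255))]:
    b=band(lo,hi,bx); w=[onz('wrist',*q,.028,P)[:2] for q in b]; print(n,np.round(b,1).tolist(),np.round(w,4).tolist()); pts[n]=np.mean(w,0)
d=pts['green']-pts['red']; print('mid',np.round((pts['green']+pts['red'])/2,4),'len',np.linalg.norm(d),'yaw',np.degrees(np.arctan2(d[1],d[0])))
a,b=[onz('wrist',u/1.5-.2,v/1.5-.2,.02,P)[:2] for u,v in [(384,207),(389,321)]];print('ends',a,b,np.linalg.norm(b-a))
for n,q in {'blue':(387,415),'yellow':(567,376),'red':(655,303)}.items(): print(n,np.round(onz('wrist',q[0]/1.5-.2,q[1]/1.5-.2,.045,P),4))
```

```text
red [[244.6999969482422, 158.10000610351562], [266.8999938964844, 156.8000030517578], [267.5, 166.8000030517578], [245.1999969482422, 168.10000610351562]] [[0.4339, 0.0927], [0.444, 0.1183], [0.4558, 0.1138], [0.4456, 0.088]]
green [[247.0, 185.0], [268.0, 185.0], [268.0, 194.0], [247.0, 194.0]] [[0.4661, 0.0806], [0.4773, 0.1046], [0.488, 0.0997], [0.4768, 0.0755]]
mid [0.4609 0.0967] len 0.03478707191988425 yaw -22.051556058863824
ends [0.41756122 0.11548669] [0.51019662 0.07711198] 0.10026931402028914
blue [0.5835 0.0411 0.045 ]
yellow [0.6217 0.2059 0.045 ]
red [0.5939 0.3111 0.045 ]
```

Emit:
jog_arm(steps=[0.2, -0.07, -0.9, 0.43, 0, 0, -0.9, 0, 0, 0, -0.9, 0, 0, 0, -0.9, 0, 0, 0, -0.9, 0, 0, 0, -0.9, 0, 0, 0, -0.9, 0, 0, 0, -0.5, 0, 0, 0, 0, 0, 0, 0, 0, 0])

```text
t: 8.0
position: [0.4614, 0.0957, 0.0158]
tcp_rot: [0.195, 0.981, -0.001, -0.001]
contact_force: [0.3, -0.4, -0.2]
grip_width: 0.653
finger_force: 0.0
```

```bash
python3 -c "
from h import *
wshot('w3')"
```

```text
tcp [0.4614 0.0957 0.0158] psi 157.54 q6 -0.98 t 8.0 grip 60.0 F [ 0.3 -0.4 -0.2]
```

View pics/w3.png

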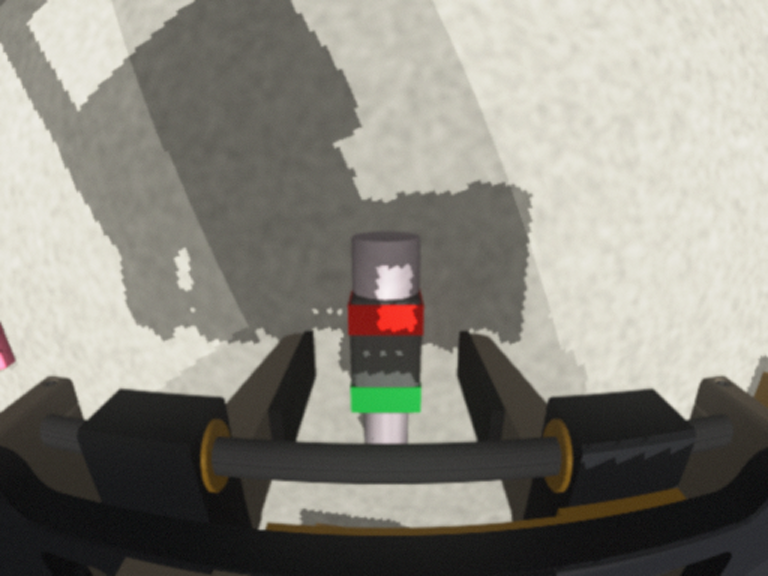

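The gauge is centred between the fingers, its red band at (386,318) and its green band at (386,398), aligned with the tool.

Emit:
jog_arm(steps=[0, 0, -0.2, 0, 0, 0, -0.15, 0, 0, 0, 0, 0])

```text
t: 8.3
position: [0.4623, 0.0967, 0.0058]
tcp_rot: [0.194, 0.981, 0.0, 0.0]
contact_force: [-0.1, 0.6, 0.3]
grip_width: 0.652
finger_force: 0.0
```

Emit:
jog_arm(steps=[0, 0, 0, 0, 0, 0, 0, 0, 0, 0, 0, 0, 0, 0, 0, 0, 0, 0, 0, 0], gripper=0)

```text
t: 8.72
position: [0.4622, 0.0968, 0.0059]
tcp_rot: [0.194, 0.981, -0.0, 0.0]
contact_force: [-1.2, -0.8, 0.3]
grip_width: 0.309
finger_force: 0.6
```

Emit:
jog_arm(steps=[0, 0, 0.5, 0, 0, 0, 0.8, 0, 0, 0, 0.8, 0, 0, 0, 0.9, 0, 0, 0, 0.5, 0, 0, 0, 0, 0])

```text
t: 9.22
position: [0.4641, 0.0973, 0.1136]
tcp_rot: [0.194, 0.981, 0.001, 0.002]
contact_force: [1.0, 0.1, -1.3]
grip_width: 0.306
finger_force: 30.0
```

```bash
python3 -c "
from h import *
wshot('w4')"
```

```text
tcp [0.4641 0.0973 0.1136] psi 157.65 q6 -0.98 t 9.2167 grip 28.1 F [ 1.   0.1 -1.3]
```

View pics/w4.png

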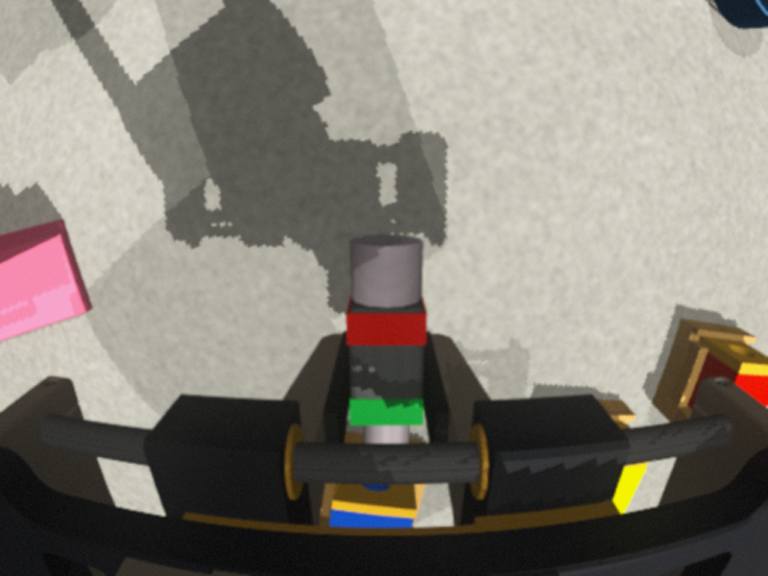

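The gauge is held square at 28 mm, no-go end (386,270) towards the camera. The go end at (386,430) points towards the cups. Next I look at the red mouth from beside it.

Emit:
jog_arm(steps=[0.48, 0.8, 0.5, -0.19, 0.48, 0.8, 0.5, -0.19, 0.48, 0.8, 0.5, -0.19, 0.48, 0.8, 0.5, -0.19, 0.48, 0.8, 0.5, -0.19, 0.48, 0.8, 0.5, -0.19, 0.48, 0.8, 0.5, -0.2, 0, 0, 0, 0, 0, 0, 0, 0])

```text
t: 10.02
position: [0.563, 0.2657, 0.2141]
tcp_rot: [0.261, 0.965, -0.0, -0.0]
contact_force: [0.1, -0.8, -0.4]
grip_width: 0.3
finger_force: 30.0
```

Run:
```python
from h import *
import pickle
P=pickle.load(open('w4.pkl','rb'))
T=np.array([.4641,.0973]); ps=np.radians(157.65); ax=np.array([np.cos(ps),np.sin(ps)])
for v in (303,344,402,424): # band edges on handle top face
    print(v, np.round((onz('wrist',386/1.5-.2,v/1.5-.2,.1136+.022,P)[:2]-T)@np.c_[ax,[-ax[1],ax[0]]]*1000,1))
wshot('w5')
```

```text
303 [28.  -1.1]
344 [12.4 -1.1]
402 [-12.  -1.]
424 [-22.3  -1. ]
tcp [0.563  0.2657 0.2141] psi 149.71 q6 -0.6 t 10.0167 grip 27.6 F [ 0.1 -0.8 -0.4]
```

View pics/w5.png

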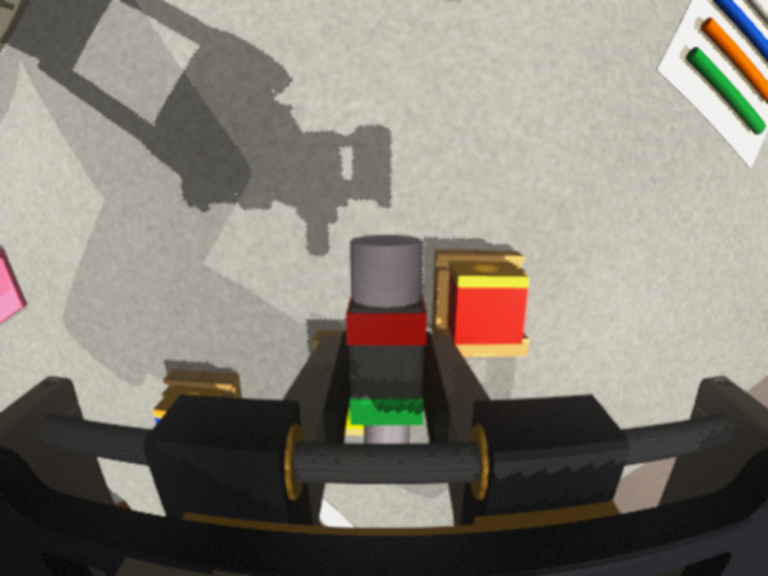

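The red cup's top is at (490,310), its brass strip front edge at v≈276, and the bore mouth sits on the front face at (486,268).

```bash
cat >> h.py <<'E'
def cup(n,im,P,lo,hi,box,mouth,psi):
    """top-face colour rectangle at z=.072 (in cup axes guess) and bore centre at z=.045; box, mouth in 768x576 pixels"""
    h=cv2.cvtColor(im,cv2.COLOR_RGB2HSV); m=np.zeros(h.shape[:2],np.uint8); x0,y0,x1,y1=[int(i/1.5) for i in box]
    m[y0:y1,x0:x1]=cv2.inRange(h,lo,hi)[y0:y1,x0:x1]
    c=max(cv2.findContours(m,0,2)[0],key=cv2.contourArea); b=cv2.boxPoints(cv2.minAreaRect(c))
    w=np.array([onz('wrist',*q,.072,P)[:2] for q in b]); print(n,'px',np.round(b*1.5).tolist()); 
    e=[w[(i+1)%4]-w[i] for i in range(4)]; print(' edges len',np.round([np.linalg.norm(k)*1000 for k in e],1),'ang mod90',np.round([np.degrees(np.arctan2(k[1],k[0]))%90-90 for k in e],1))
    yaw=np.mean([np.degrees(np.arctan2(k[1],k[0]))%90-90 for k in e]); a=np.radians(psi); R=np.array([[np.cos(a),-np.sin(a)],[np.sin(a),np.cos(a)]])
    l=w@R; print(' axial range',np.round([l[:,0].min(),l[:,0].max()],4),'lat range',np.round([l[:,1].min(),l[:,1].max()],4),'lat mid',l[:,1].mean().round(4))
    q=onz('wrist',mouth[0]/1.5-.2,mouth[1]/1.5-.2,.045,P)[:2]; print(' mouth',np.round(q,4),'ax,lat',np.round(q@R,4),'mouth from back edge',np.round(R@np.array([l[:,0].max()-.054,l[:,1].mean()]),4)); return q
E
python3 - <<'E'
from h import *
import pickle
im=np.load('w5.npy');P=pickle.load(open('w5.pkl','rb'))
cup('red',im,P,(0,200,150),(8,255,255),(430,270,540,360),(486,268),-30.3)
im=np.load('w2.npy');P=pickle.load(open('w2.pkl','rb'))
cup('red@w2',im,P,(0,200,150),(8,255,255),(620,290,720,380),(655,303),-30.3)
im=np.load('w5.npy'); c=im[165:190,290:365]; save(cv2.resize(c,None,fx=8,fy=8,interpolation=cv2.INTER_CUBIC),'c5')
E
```

```text
red px [[454.0, 288.0], [524.0, 288.0], [524.0, 342.0], [454.0, 342.0]]
 edges len [53.3 44.3 55.6 43. ] ang mod90 [-30.3 -24.7 -31.5 -27.6]
 axial range [0.3649 0.409 ] lat range [0.5653 0.6229] lat mid 0.5935
 mouth [0.607  0.3337] ax,lat [0.3557 0.5943] mouth from back edge [0.606  0.3333]
red@w2 px [[655.0, 366.0], [670.0, 315.0], [708.0, 326.0], [693.0, 377.0]]
 edges len [49.3 52.6 52.8 54.9] ang mod90 [-31.1 -38.5 -29.1 -41.8]
 axial range [0.3585 0.4187] lat range [0.5678 0.6215] lat mid 0.5945
 mouth [0.5939 0.3111] ax,lat [0.3558 0.5683] mouth from back edge [0.6149 0.3293]
```

View pics/c5.png

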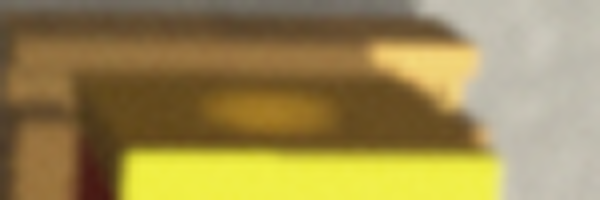

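The brass front edge is parallel to the tool's y, so cup yaw is -30.3°. The bore glow is at (486,268), giving a red mouth at (0.607,0.334), and the back edge agrees within 1 mm.

Emit:
jog_arm(steps=[-0.26, 0.77, 0, 0, -0.26, 0.77, 0, 0, -0.26, 0.77, 0, 0, -0.26, 0.77, 0, 0, -0.26, 0.77, 0, 0, 0, 0, -0.9, 0, 0, 0, -0.9, 0, 0, 0, -0.9, 0, 0, 0, -0.9, 0, 0, 0, -0.9, 0])

```text
t: 10.9
position: [0.5224, 0.3782, 0.0779]
tcp_rot: [0.262, 0.965, -0.001, -0.001]
contact_force: [-0.2, 0.5, -1.2]
grip_width: 0.304
finger_force: 30.0
```

Emit:
jog_arm(steps=[0, 0, -0.8, 0, 0, 0, -0.6, 0, 0, 0, 0, 0, 0, 0, 0, 0])

```text
t: 11.23
position: [0.5223, 0.3783, 0.0369]
tcp_rot: [0.262, 0.965, -0.002, -0.001]
contact_force: [-0.5, 0.1, -1.8]
grip_width: 0.307
finger_force: 30.0
```

```bash
cat >> h.py <<'E'
def rel(m,yaw):
    s=sense(); a=np.radians(yaw); u=np.array([np.cos(a),np.sin(a)]); n=np.array([-u[1],u[0]]); d=np.array(m)-s['position'][:2]; q=s['tcp_rot']
    print('axial to mouth %.1f lat %.1f z %.1f mm psi %.2f t %.1f grip %.1f F %s'%(d@u*1000,d@n*1000,s['position'][2]*1000,np.degrees(2*np.arctan2(q[1],q[0])),s['t'],s['grip_width']*92,np.round(s['contact_force'],1)))
    print('1 unit axial =',np.round(u,3),'1 unit lat =',np.round(n,3))
E
python3 -c "
from h import *
rel((.6065,.3328),-30.3)
wshot('w6')"
```

```text
axial to mouth 95.6 lat 3.2 z 36.9 mm psi 149.58 t 11.2 grip 28.2 F [-0.5  0.1 -1.8]
1 unit axial = [ 0.863 -0.505] 1 unit lat = [0.505 0.863]
tcp [0.5223 0.3783 0.0369] psi 149.58 q6 -0.42 t 11.2333 grip 28.2 F [-0.5  0.1 -1.8]
```

View pics/w6.png

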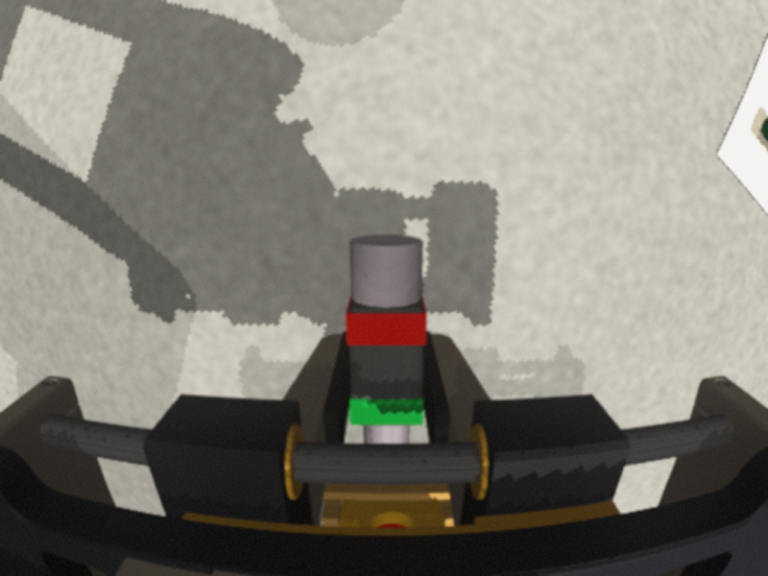

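Run:
```python
from h import *
import pickle
P=pickle.load(open('w6.pkl','rb')); a=np.radians(-30.3);R=np.array([[np.cos(a),-np.sin(a)],[np.sin(a),np.cos(a)]])
T=np.array([.5223,.3783])@R
print('pred px of mouth top', proj('wrist',[.6065,.3328,.0565],P)*1.5)
for n,q,z in [('bore',(393,518),.0565),('cupL',(338,510),.05),('cupR',(447,510),.05),('nogo',(386,240),.055),('shoulderR',(386,303),.06),('goplug',(387,435),.055)]:
    print(n,np.round((onz('wrist',q[0]/1.5-.2,q[1]/1.5-.2,z,P)[:2]@R-T)*1000,1))
```

```text
pred px of mouth top [390.0755846  542.73494163]
bore [77.5  4.4]
cupL [ 78.9 -21.8]
cupR [79.3 30.3]
nogo [-49.8   1.5]
shoulderR [-28.4   1.5]
goplug [30.1  1.7]
```

Emit:
jog_arm(steps=[0.05, 0.086, 0, 0, 0.26, -0.151, 0, 0, 0.26, -0.151, 0, 0, 0.26, -0.151, 0, 0, 0.26, -0.151, 0, 0, 0.1, -0.058, 0, 0, 0.1, -0.058, 0, 0, 0.1, -0.058, 0, 0, 0.1, -0.058, 0, 0, 0, 0, 0, 0])

```text
t: 12.12
position: [0.5688, 0.3574, 0.0385]
tcp_rot: [0.262, 0.965, -0.0, -0.0]
contact_force: [0.6, -0.4, -2.3]
grip_width: 0.304
finger_force: 30.0
```

```bash
python3 -c "
from h import *
rel((.6065,.3328),-30.3)"
```

```text
axial to mouth 44.9 lat -2.2 z 38.5 mm psi 149.61 t 12.1 grip 28.0 F [ 0.6 -0.4 -2.3]
1 unit axial = [ 0.863 -0.505] 1 unit lat = [0.505 0.863]
```

Emit:
jog_arm(steps=[0, 0, 0, 0, 0, 0, 0, 0])

```text
t: 12.28
position: [0.5684, 0.3577, 0.0386]
tcp_rot: [0.262, 0.965, -0.0, -0.0]
contact_force: [0.3, -0.9, -2.6]
grip_width: 0.303
finger_force: 30.0
```

```bash
python3 -c "
from h import *
rel((.6065,.3328),-30.3)
wshot('w7')"
```

```text
axial to mouth 45.4 lat -2.3 z 38.6 mm psi 149.62 t 12.3 grip 27.9 F [ 0.3 -0.9 -2.6]
1 unit axial = [ 0.863 -0.505] 1 unit lat = [0.505 0.863]
tcp [0.5684 0.3577 0.0386] psi 149.62 q6 -0.48 t 12.2833 grip 27.9 F [ 0.3 -0.9 -2.6]
```

View pics/w7.png

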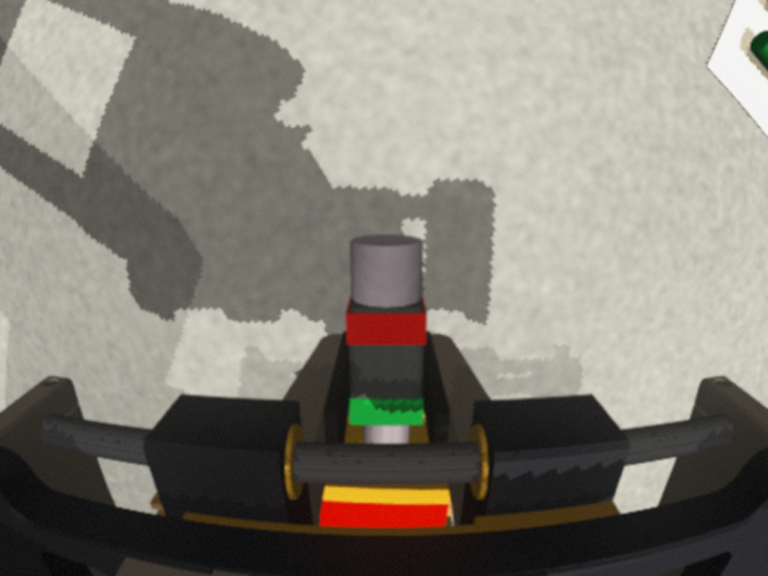

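Run:
```python
from h import *
import pickle
P=pickle.load(open('w7.pkl','rb')); a=np.radians(-30.3);R=np.array([[np.cos(a),-np.sin(a)],[np.sin(a),np.cos(a)]])
T=np.array([.5684,.3577])@R
for n,q,z in [('fL',(323,487),.072),('fR',(450,489),.072),('bL',(321,503),.072),('bR',(449,503),.072),('nogo',(386,240),.057),('goplug',(387,435),.055),('wristhandle',(386,350),.06)]:
    print(n,np.round((onz('wrist',q[0]/1.5-.2,q[1]/1.5-.2,z,P)[:2]@R-T)*1000,1))
```

```text
fL [ 46.1 -24.1]
fR [47.4 27. ]
bL [ 55.3 -25.6]
bR [55.4 27.2]
nogo [-49.9   1.4]
goplug [31.3  1.7]
wristhandle [-9.9  1.3]
```

The cup's brass edge spans (323,487) to (450,489), centred on the gauge at u=386 and 47 mm ahead of the TCP. The go tip is about 8 mm into the bore and has not slipped, so I push it home.

Emit:
jog_arm(steps=[0.086, -0.05, 0, 0, 0.086, -0.05, 0, 0, 0.086, -0.05, 0, 0, 0.086, -0.05, 0, 0, 0.086, -0.05, 0, 0, 0.086, -0.05, 0, 0, 0.06, -0.035, 0, 0, 0, 0, 0, 0])

```text
t: 13.0
position: [0.5862, 0.3472, 0.0386]
tcp_rot: [0.262, 0.965, -0.0, -0.0]
contact_force: [0.0, -1.8, -5.7]
grip_width: 0.302
finger_force: 30.0
```

```bash
python3 -c "
from h import *
rel((.6065,.3302),-30.3)"
```

```text
axial to mouth 26.1 lat -4.5 z 38.6 mm psi 149.59 t 13.0 grip 27.8 F [ 0.  -1.8 -5.7]
1 unit axial = [ 0.863 -0.505] 1 unit lat = [0.505 0.863]
```

Emit:
jog_arm(steps=[0, 0, -0.04, 0, 0.05, -0.03, 0, 0, 0.05, -0.03, 0, 0, 0.05, -0.03, 0, 0, 0.05, -0.03, 0, 0, 0, 0, 0, 0, 0, 0, 0, 0])

```text
t: 13.58
position: [0.5887, 0.3462, 0.0377]
tcp_rot: [0.262, 0.965, 0.0, -0.003]
contact_force: [-16.7, 8.0, 5.0]
grip_width: 0.302
finger_force: 30.0
```

Run:
```python
from h import *
rel((.6088,.3341),-30.3)
s=sense(); im,P=wshot('w8',False)
h=cv2.cvtColor(im,cv2.COLOR_RGB2HSV)
a=np.radians(-30.3);R=np.array([[np.cos(a),-np.sin(a)],[np.sin(a),np.cos(a)]]); T=s['position'][:2]@R
col=h[:,257]; print([(i,*map(int,col[i])) for i in list(range(150,212,3))+list(range(262,345,4))])
```

```text
axial to mouth 23.5 lat -0.3 z 37.7 mm psi 149.57 t 13.6 grip 27.8 F [-16.7   8.    5. ]
1 unit axial = [ 0.863 -0.505] 1 unit lat = [0.505 0.863]
tcp [0.5887 0.3462 0.0377] psi 149.57 q6 -0.52 t 13.5833 grip 27.8 F [-16.7   8.    5. ]
[(150, 30, 24, 117), (153, 24, 22, 118), (156, 19, 22, 94), (159, 175, 19, 82), (162, 171, 21, 86), (165, 0, 13, 134), (168, 171, 19, 137), (171, 171, 19, 135), (174, 176, 13, 134), (177, 168, 19, 131), (180, 174, 19, 134), (183, 175, 21, 134), (186, 171, 19, 134), (189, 169, 21, 135), (192, 168, 25, 135), (195, 172, 21, 135), (198, 174, 18, 138), (201, 3, 17, 137), (204, 0, 19, 95), (207, 4, 72, 74), (210, 1, 233, 150), (262, 40, 17, 46), (266, 66, 194, 83), (270, 66, 203, 83), (274, 66, 208, 81), (278, 67, 218, 164), (282, 64, 188, 138), (286, 21, 200, 84), (290, 21, 208, 82), (294, 19, 205, 81), (298, 0, 30, 42), (302, 13, 33, 54), (306, 20, 25, 61), (310, 9, 28, 64), (314, 9, 28, 63), (318, 10, 35, 65), (322, 1, 162, 121), (326, 1, 245, 225), (330, 2, 255, 223), (334, 2, 253, 224), (338, 1, 252, 224), (342, 1, 255, 221)]
```

The axial push is 18 N and the green band sits directly against the brass with no plug visible, so the go end is home. Now I withdraw and turn the gauge.

Emit:
jog_arm(steps=[0, 0, 0, 0, -0.086, 0.05, 0, 0, -0.26, 0.15, 0, 0, -0.35, 0.2, 0, 0, -0.43, 0.25, 0, 0, -0.43, 0.25, 0, 0, -0.43, 0.25, 0, 0, -0.43, 0.25, 0, 0, -0.17, 0.1, 0, 0, 0, 0, 0, 0])

```text
t: 14.47
position: [0.5126, 0.3904, 0.0377]
tcp_rot: [0.261, 0.965, -0.0, -0.0]
contact_force: [0.0, 0.2, -2.0]
grip_width: 0.302
finger_force: 30.0
```

Emit:
jog_arm(steps=[0, 0, 0, -1, 0, 0, 0, -1, 0, 0, 0, -1, 0, 0, 0, -1, 0, 0, 0, -1, 0, 0, 0, -1, 0, 0, 0, -1, 0, 0, 0, -1, 0, 0, 0, -1, 0, 0, 0, -1])

```text
t: 15.3
position: [0.515, 0.3891, 0.0377]
tcp_rot: [0.711, 0.703, 0.0, 0.0]
contact_force: [1.5, -0.4, -2.1]
grip_width: 0.304
finger_force: 30.0
```

Emit:
jog_arm(steps=[0, 0, 0, -1, 0, 0, 0, -1, 0, 0, 0, -1, 0, 0, 0, -1, 0, 0, 0, -1, 0, 0, 0, -1, 0, 0, 0, -1, 0, 0, 0, -1, 0, 0, 0, -1, 0, 0, 0, -1])

```text
t: 16.13
position: [0.515, 0.3891, 0.0377]
tcp_rot: [0.967, 0.253, 0.0, -0.0]
contact_force: [0.2, 0.6, -1.6]
grip_width: 0.301
finger_force: 30.0
```

Emit:
jog_arm(steps=[0, 0, 0, -1, 0, 0, 0, -1, 0, 0, 0, -1, 0, 0, 0, -1, 0, 0, 0, -1, 0, 0, 0, -1, 0, 0, 0, -1, 0, 0, 0, -1, 0, 0, 0, -1, 0, 0, 0, -0.97])

```text
t: 16.97
position: [0.5149, 0.3891, 0.0376]
tcp_rot: [0.965, -0.263, 0.0, -0.0]
contact_force: [0.3, -0.1, -1.9]
grip_width: 0.301
finger_force: 30.0
```

Emit:
jog_arm(steps=[0, 0, 0, 0, 0, 0, 0, 0, 0, 0, 0, 0])

```text
t: 17.22
position: [0.5146, 0.3891, 0.0376]
tcp_rot: [0.966, -0.259, 0.0, -0.0]
contact_force: [-0.1, -0.3, -1.1]
grip_width: 0.303
finger_force: 30.0
```

Run:
```python
from h import *
rel((.6088,.3341),-30.3)
wshot('w9')
```

```text
axial to mouth 109.1 lat 0.0 z 37.6 mm psi -30.03 t 17.2 grip 27.9 F [-0.1 -0.3 -1.1]
1 unit axial = [ 0.863 -0.505] 1 unit lat = [0.505 0.863]
tcp [0.5146 0.3891 0.0376] psi -30.03 q6 2.74 t 17.2167 grip 27.9 F [-0.1 -0.3 -1.1]
```

View pics/w9.png

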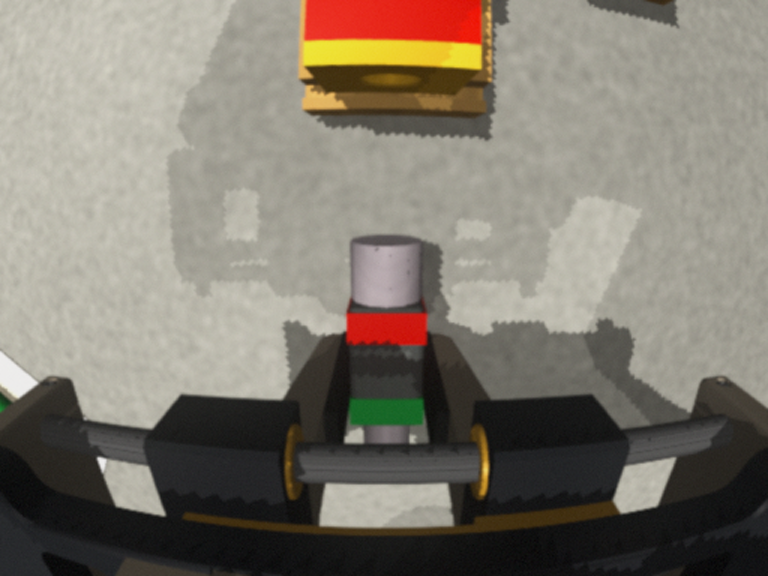

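The red bore is at (390,80), in line with the no-go plug at (386,240). The cup sits level in its cradle.

Emit:
jog_arm(steps=[0.345, -0.2, 0, -0.04, 0.345, -0.2, 0, 0, 0.345, -0.2, 0, 0, 0.345, -0.2, 0, 0, 0.086, -0.05, 0, 0, 0.086, -0.05, 0, 0, 0.086, -0.05, 0, 0, 0.086, -0.05, 0, 0, 0.086, -0.05, 0, 0, 0, 0, 0, 0])

```text
t: 18.1
position: [0.5653, 0.359, 0.0373]
tcp_rot: [0.965, -0.263, -0.003, 0.0]
contact_force: [-12.8, 6.9, 3.3]
grip_width: 0.302
finger_force: 30.0
```

Run:
```python
from h import *
rel((.6088,.3341),-30.3)
```

```text
axial to mouth 50.1 lat 0.5 z 37.3 mm psi -30.49 t 18.1 grip 27.8 F [-12.8   6.9   3.3]
1 unit axial = [ 0.863 -0.505] 1 unit lat = [0.505 0.863]
```

The no-go end is refused at 14 N with the TCP 50 mm from the face. I hold it, then retreat and go in front of yellow with the no-go end still forward, which gives the camera a clear view.

Emit:
jog_arm(steps=[0, 0, 0, 0, 0, 0, 0, 0, 0, 0, 0, 0, 0, 0, 0, 0, 0, 0, 0, 0, 0, 0, 0, 0, 0, 0, 0, 0, 0, 0, 0, 0, 0, 0, 0, 0, 0, 0, 0, 0])

```text
t: 18.93
position: [0.5653, 0.359, 0.0374]
tcp_rot: [0.965, -0.263, -0.003, 0.0]
contact_force: [-12.1, 6.6, 3.0]
grip_width: 0.303
finger_force: 30.0
```

Emit:
jog_arm(steps=[0, 0, 0, 0, 0, 0, 0, 0, 0, 0, 0, 0, 0, 0, 0, 0, -0.086, 0.05, 0, 0, -0.345, 0.2, 0, 0, -0.52, 0.3, 0, 0, -0.52, 0.3, 0, 0, -0.6, 0.35, 0, 0, 0, 0, 0, 0])

```text
t: 19.77
position: [0.5023, 0.3953, 0.0373]
tcp_rot: [0.965, -0.262, -0.001, 0.0]
contact_force: [0.4, 0.2, -1.3]
grip_width: 0.297
finger_force: 30.0
```

Emit:
jog_arm(steps=[0, 0, 0.75, 0, 0, 0, 0.75, 0, 0.13, -0.74, 0, 0, 0.13, -0.74, 0, 0, 0.13, -0.74, 0, 0, 0.13, -0.74, 0, 0, 0.13, -0.74, 0, 0, 0.13, -0.74, 0, 0, 0, 0, 0, 0, 0, 0, 0, 0])

```text
t: 20.6
position: [0.5298, 0.2599, 0.0827]
tcp_rot: [0.965, -0.263, 0.0, -0.0]
contact_force: [-0.2, 0.2, -1.1]
grip_width: 0.301
finger_force: 30.0
```

Run:
```python
from h import *
rel((.6217,.2059),-30.3)
wshot('w10')
```

```text
axial to mouth 106.6 lat -0.2 z 82.7 mm psi -30.54 t 20.6 grip 27.7 F [-0.2  0.2 -1.1]
1 unit axial = [ 0.863 -0.505] 1 unit lat = [0.505 0.863]
tcp [0.5298 0.2599 0.0827] psi -30.54 q6 2.56 t 20.6 grip 27.7 F [-0.2  0.2 -1.1]
```

View pics/w10.png

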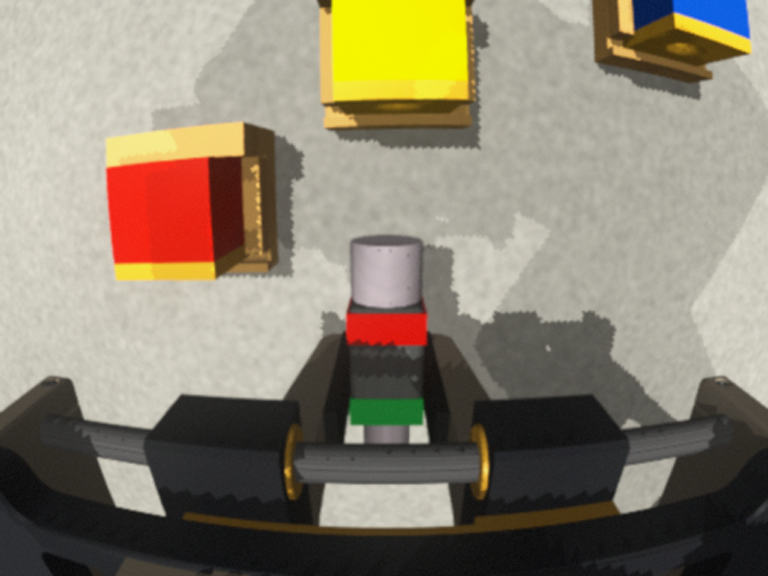

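Yellow's front top edge runs from (332,102) to (467,100), with its bore at (400,106). Blue's bore is at (685,48), and red is undisturbed at (160,200).

Run:
```python
from h import *
import pickle
def m(f,T,psi,pts):
    P=pickle.load(open(f+'.pkl','rb')); a=np.radians(psi);R=np.array([[np.cos(a),-np.sin(a)],[np.sin(a),np.cos(a)]])
    for n,q,z in pts:
        w=onz('wrist',q[0]/1.5-.2,q[1]/1.5-.2,z,P)[:2]; print(f,n,np.round(w,4),'rel tool',np.round((w-np.array(T))@R*1000,1))
m('w9',(.5146,.3891),-30.03,[('bore',(390,80),.045),('fL',(303,64),.072),('fR',(482,67),.072),('gauge',(386,240),.0376+.02)])
m('w10',(.5298,.2599),-30.54,[('bore',(400,106),.045),('fL',(332,102),.072),('fR',(467,100),.072),('gauge',(386,240),.0827+.02),('blue bore',(685,48),.045)])
```

```text
w9 bore [0.609  0.3345] rel tool [109.1   0. ]
w9 fL [0.623  0.3573] rel tool [109.8  26.8]
w9 fR [0.595  0.3103] rel tool [109. -28.]
w9 gauge [0.5602 0.3645] rel tool [51.8  1.5]
w10 bore [0.618  0.2021] rel tool [105.3  -5. ]
w10 fL [0.6309 0.2272] rel tool [103.7  23.2]
w10 fR [0.6043 0.1796] rel tool [104.9 -31.3]
w10 gauge [0.5751 0.2348] rel tool [51.7  1.4]
w10 blue bore [0.5805 0.0425] rel tool [ 154.1 -161.5]
```

Emit:
jog_arm(steps=[0.03, -0.28, 0, 1, 0, 0, 0, 1, 0, 0, 0, 1, 0, 0, 0, 1, 0, 0, 0, 1, 0, 0, 0, 1, 0, 0, 0, 1, 0, 0, 0, 1, 0, 0, 0, 1, 0, 0, 0, 1])

```text
t: 21.48
position: [0.5305, 0.2535, 0.0826]
tcp_rot: [0.966, 0.258, 0.0, -0.0]
contact_force: [-0.2, 0.1, -0.9]
grip_width: 0.301
finger_force: 30.0
```

Emit:
jog_arm(steps=[0, 0, 0, 1, 0, 0, 0, 1, 0, 0, 0, 1, 0, 0, 0, 1, 0, 0, 0, 1, 0, 0, 0, 1, 0, 0, 0, 1, 0, 0, 0, 1, 0, 0, 0, 1, 0, 0, 0, 1])

```text
t: 22.32
position: [0.5305, 0.2535, 0.0826]
tcp_rot: [0.708, 0.707, 0.0, -0.0]
contact_force: [0.4, 0.2, -0.8]
grip_width: 0.302
finger_force: 30.0
```

Emit:
jog_arm(steps=[0, 0, 0, 1, 0, 0, 0, 1, 0, 0, 0, 1, 0, 0, 0, 1, 0, 0, 0, 1, 0, 0, 0, 1, 0, 0, 0, 1, 0, 0, 0, 1, 0, 0, 0, 1, 0, 0, 0, 1])

```text
t: 23.15
position: [0.5305, 0.2535, 0.0826]
tcp_rot: [0.259, 0.966, 0.0, 0.0]
contact_force: [-0.7, 0.0, -2.2]
grip_width: 0.304
finger_force: 30.0
```

Emit:
jog_arm(steps=[0, 0, -0.5, 0.2, 0, 0, -0.5, 0, 0, 0, -0.5, 0, 0, 0, 0, 0, 0, 0, 0, 0])

```text
t: 23.57
position: [0.53, 0.2529, 0.0371]
tcp_rot: [0.252, 0.968, -0.0, -0.001]
contact_force: [0.8, 0.3, -1.1]
grip_width: 0.3
finger_force: 30.0
```

Run:
```python
from h import *
rel((.618,.2027),-29.3)
im,P=wshot('w11',False); h=cv2.cvtColor(im,cv2.COLOR_RGB2HSV)
col=h[:,257]; print([i for i in range(130,200) if abs(int(im[i,257].sum())-int(im[i-1,257].sum()))>60], [i for i in range(190,300) if 55<col[i][0]<75 and col[i][1]>150], [i for i in range(190,300) if col[i][0]<8 and col[i][1]>180])
```

```text
axial to mouth 101.3 lat -0.7 z 37.1 mm psi 150.82 t 23.6 grip 27.6 F [ 0.8  0.3 -1.1]
1 unit axial = [ 0.872 -0.489] 1 unit lat = [0.489 0.872]
tcp [0.53   0.2529 0.0371] psi 150.82 q6 -0.62 t 23.5667 grip 27.6 F [ 0.8  0.3 -1.1]
[164] [266, 267, 268, 269, 270, 271, 272, 273, 274, 275, 276, 277, 278, 279, 280, 281, 282] [209, 210, 211, 212, 213, 214, 215, 216, 217, 218, 219, 220, 221, 222, 223, 224, 225, 226, 227, 228, 229]
```

Emit:
jog_arm(steps=[0.25, -0.167, 0, 0, 0.262, -0.147, 0, 0, 0.262, -0.147, 0, 0, 0.262, -0.147, 0, 0, 0.087, -0.049, 0, 0, 0.087, -0.049, 0, 0, 0.087, -0.049, 0, 0, 0.087, -0.049, 0, 0, 0.087, -0.049, 0, 0, 0, 0, 0, 0])

```text
t: 24.45
position: [0.5753, 0.2264, 0.0376]
tcp_rot: [0.252, 0.968, 0.0, 0.0]
contact_force: [0.4, -0.9, -0.8]
grip_width: 0.299
finger_force: 30.0
```

Run:
```python
from h import *
rel((.618,.2027),-29.3)
s=sense(); im,P=wshot('w12',False); h=cv2.cvtColor(im,cv2.COLOR_RGB2HSV)
a=np.radians(-29.3);R=np.array([[np.cos(a),-np.sin(a)],[np.sin(a),np.cos(a)]]); T=s['position'][:2]@R
for r in (322,330,338):  # row on cup top: yellow extent
    k=[i for i in range(205,300) if 20<=h[r,i][0]<=33 and h[r,i][1]>150 and h[r,i][2]>140]
    if k: print(r,k[0],k[-1],[np.round((onz('wrist',u,r,.072,P)[:2]@R-T)*1000,1).tolist() for u in (k[0]-.5,k[-1]+.5)])
print([tuple(map(int,h[r,258])) for r in range(308,345,3)])
col=h[:,257];print([i for i in range(130,200) if abs(int(im[i,257].sum())-int(im[i-1,257].sum()))>60], [i for i in range(190,300) if 55<col[i][0]<75 and col[i][1]>150][::16])
```

```text
axial to mouth 48.8 lat 0.3 z 37.6 mm psi 150.75 t 24.4 grip 27.5 F [ 0.4 -0.9 -0.8]
1 unit axial = [ 0.872 -0.489] 1 unit lat = [0.489 0.872]
tcp [0.5753 0.2264 0.0376] psi 150.75 q6 -0.69 t 24.45 grip 27.5 F [ 0.4 -0.9 -0.8]
330 215 299 [[50.0, -24.6], [50.0, 26.9]]
338 214 299 [[57.0, -25.8], [57.0, 27.5]]
[(20, 21, 74), (15, 20, 76), (20, 31, 74), (20, 28, 81), (14, 36, 77), (20, 171, 97), (20, 208, 108), (21, 213, 116), (25, 207, 248), (26, 206, 249), (26, 209, 249), (29, 255, 252), (29, 255, 252)]
[164] [266, 282]
```

Emit:
jog_arm(steps=[0.087, -0.049, 0, 0, 0.087, -0.049, 0, 0, 0.087, -0.049, 0, 0, 0.087, -0.049, 0, 0, 0.087, -0.049, 0, 0, 0.087, -0.049, 0, 0, 0.087, -0.049, 0, 0, 0.087, -0.049, 0, 0, 0.05, -0.028, 0, 0, 0, 0, 0, 0])

```text
t: 25.33
position: [0.5975, 0.2137, 0.0376]
tcp_rot: [0.253, 0.968, 0.0, -0.0]
contact_force: [0.3, -0.1, -1.5]
grip_width: 0.3
finger_force: 30.0
```

Run:
```python
from h import *
rel((.618,.2027),-29.3)
```

```text
axial to mouth 23.3 lat 0.4 z 37.6 mm psi 150.74 t 25.3 grip 27.6 F [ 0.3 -0.1 -1.5]
1 unit axial = [ 0.872 -0.489] 1 unit lat = [0.489 0.872]
```

Emit:
jog_arm(steps=[0.044, -0.025, 0, 0, 0.044, -0.025, 0, 0, 0.044, -0.025, 0, 0, 0.044, -0.025, 0, 0, 0, 0, 0, 0])

```text
t: 25.75
position: [0.5985, 0.213, 0.0375]
tcp_rot: [0.253, 0.967, 0.0, -0.004]
contact_force: [-16.7, 13.5, 9.3]
grip_width: 0.304
finger_force: 30.0
```

Run:
```python
from h import *
rel((.618,.2027),-29.3)
im,P=wshot('w13',False); h=cv2.cvtColor(im,cv2.COLOR_RGB2HSV)
print([(r,*map(int,h[r,258])) for r in range(262,300,3)])
```

```text
axial to mouth 22.1 lat 0.6 z 37.5 mm psi 150.69 t 25.8 grip 27.9 F [-16.7  13.5   9.3]
1 unit axial = [ 0.872 -0.489] 1 unit lat = [0.489 0.872]
tcp [0.5985 0.213  0.0375] psi 150.69 q6 -0.73 t 25.75 grip 27.9 F [-16.7  13.5   9.3]
[(262, 43, 31, 58), (265, 62, 111, 78), (268, 65, 200, 107), (271, 65, 193, 107), (274, 66, 203, 152), (277, 67, 209, 198), (280, 67, 210, 185), (283, 35, 135, 96), (286, 21, 202, 105), (289, 22, 203, 103), (292, 21, 200, 107), (295, 21, 176, 84), (298, 21, 62, 58)]
```

Yellow's go end is home: 21 N, green band flush on the brass. Now I withdraw and turn.

Emit:
jog_arm(steps=[0, 0, 0, 0, -0.087, 0.049, 0, 0, -0.262, 0.147, 0, 0, -0.35, 0.196, 0, 0, -0.436, 0.245, 0, 0, -0.436, 0.245, 0, 0, -0.436, 0.245, 0, 0, -0.436, 0.245, 0, 0, -0.174, 0.098, 0, 0, 0, 0, 0, 0])

```text
t: 26.63
position: [0.5224, 0.2559, 0.0376]
tcp_rot: [0.252, 0.968, -0.0, -0.0]
contact_force: [0.2, -0.2, -2.0]
grip_width: 0.302
finger_force: 30.0
```

Emit:
jog_arm(steps=[0, 0, 0, -1, 0, 0, 0, -1, 0, 0, 0, -1, 0, 0, 0, -1, 0, 0, 0, -1, 0, 0, 0, -1, 0, 0, 0, -1, 0, 0, 0, -1, 0, 0, 0, -1, 0, 0, 0, -1])

```text
t: 27.47
position: [0.5248, 0.2549, 0.0377]
tcp_rot: [0.704, 0.71, 0.0, 0.0]
contact_force: [0.3, -0.5, -1.5]
grip_width: 0.304
finger_force: 30.0
```

Emit:
jog_arm(steps=[0, 0, 0, -1, 0, 0, 0, -1, 0, 0, 0, -1, 0, 0, 0, -1, 0, 0, 0, -1, 0, 0, 0, -1, 0, 0, 0, -1, 0, 0, 0, -1, 0, 0, 0, -1, 0, 0, 0, -1])

```text
t: 28.3
position: [0.5248, 0.2549, 0.0377]
tcp_rot: [0.965, 0.263, 0.0, 0.0]
contact_force: [-0.2, -0.5, -1.4]
grip_width: 0.305
finger_force: 30.0
```

Emit:
jog_arm(steps=[0, 0, 0, -1, 0, 0, 0, -1, 0, 0, 0, -1, 0, 0, 0, -1, 0, 0, 0, -1, 0, 0, 0, -1, 0, 0, 0, -1, 0, 0, 0, -1, 0, 0, 0, -1, 0, 0, 0, -1])

```text
t: 29.13
position: [0.5248, 0.2549, 0.0377]
tcp_rot: [0.967, -0.255, 0.0, -0.0]
contact_force: [0.3, -0.1, -1.3]
grip_width: 0.302
finger_force: 30.0
```

Emit:
jog_arm(steps=[0, 0, 0, 0, 0, 0, 0, 0, 0, 0, 0, 0])

```text
t: 29.38
position: [0.5244, 0.255, 0.0376]
tcp_rot: [0.968, -0.251, 0.0, -0.0]
contact_force: [0.8, -0.1, -1.0]
grip_width: 0.305
finger_force: 30.0
```

Run:
```python
from h import *
rel((.618,.2027),-29.3)
im,P=wshot('w14',False); h=cv2.cvtColor(im,cv2.COLOR_RGB2HSV)
col=h[:,257];print([i for i in range(130,200) if abs(int(im[i,257].sum())-int(im[i-1,257].sum()))>60], [i for i in range(190,300) if 55<col[i][0]<75 and col[i][1]>150][::16], [i for i in range(190,300) if col[i][0]<8 and col[i][1]>180][::20])
```

```text
axial to mouth 107.2 lat 0.2 z 37.6 mm psi -29.06 t 29.4 grip 28.0 F [ 0.8 -0.1 -1. ]
1 unit axial = [ 0.872 -0.489] 1 unit lat = [0.489 0.872]
tcp [0.5244 0.255  0.0376] psi -29.06 q6 2.53 t 29.3833 grip 28.0 F [ 0.8 -0.1 -1. ]
[156, 157, 163, 164, 165] [266, 282] [209, 229]
```

Emit:
jog_arm(steps=[0.349, -0.196, 0, -0.04, 0.349, -0.196, 0, 0, 0.349, -0.196, 0, 0, 0.349, -0.196, 0, 0, 0.087, -0.049, 0, 0, 0.087, -0.049, 0, 0, 0.087, -0.049, 0, 0, 0.087, -0.049, 0, 0, 0.044, -0.025, 0, 0, 0, 0, 0, 0])

```text
t: 30.27
position: [0.575, 0.2259, 0.0374]
tcp_rot: [0.967, -0.255, -0.003, 0.0]
contact_force: [-9.3, 7.3, 3.7]
grip_width: 0.298
finger_force: 30.0
```

Run:
```python
from h import *
rel((.618,.2027),-29.3)
```

```text
axial to mouth 48.9 lat 0.8 z 37.4 mm psi -29.51 t 30.3 grip 27.4 F [-9.3  7.3  3.7]
1 unit axial = [ 0.872 -0.489] 1 unit lat = [0.489 0.872]
```

Emit:
jog_arm(steps=[0.03, -0.017, 0, 0, 0, 0, 0, 0, 0, 0, 0, 0, 0, 0, 0, 0, 0, 0, 0, 0, 0, 0, 0, 0, 0, 0, 0, 0, 0, 0, 0, 0, 0, 0, 0, 0, 0, 0, 0, 0])

```text
t: 31.1
position: [0.5751, 0.2259, 0.0373]
tcp_rot: [0.967, -0.255, -0.003, 0.0]
contact_force: [-12.4, 9.2, 4.6]
grip_width: 0.298
finger_force: 30.0
```

Emit:
jog_arm(steps=[0, 0, 0, 0, 0, 0, 0, 0, 0, 0, 0, 0, 0, 0, 0, 0, -0.087, 0.049, 0, 0, -0.349, 0.196, 0, 0, -0.436, 0.245, 0, 0, -0.436, 0.245, 0, 0, -0.52, 0.293, 0, 0, 0, 0, 0, 0])

```text
t: 31.93
position: [0.5197, 0.2564, 0.0373]
tcp_rot: [0.967, -0.254, -0.001, 0.001]
contact_force: [-0.5, 0.4, -1.4]
grip_width: 0.304
finger_force: 30.0
```

Emit:
jog_arm(steps=[0, 0, 0.75, -0.16, 0, 0, 0.75, -0.16, -0.16, -0.75, 0, 0, -0.16, -0.75, 0, 0, -0.16, -0.75, 0, 0, -0.16, -0.75, 0, 0, -0.16, -0.75, 0, 0, -0.16, -0.75, 0, 0, -0.16, -0.73, 0, 0, 0, 0, 0, 0])

```text
t: 32.77
position: [0.4883, 0.0958, 0.0825]
tcp_rot: [0.963, -0.271, -0.001, 0.001]
contact_force: [-0.4, -0.2, -1.2]
grip_width: 0.301
finger_force: 30.0
```

Emit:
jog_arm(steps=[0, 0, 0, 0, 0, 0, 0, 0])

```text
t: 32.93
position: [0.4904, 0.0988, 0.0828]
tcp_rot: [0.963, -0.271, 0.0, -0.0]
contact_force: [0.0, -0.4, -2.0]
grip_width: 0.301
finger_force: 30.0
```

Run:
```python
from h import *
rel((.5805,.0425),-31.4)
s=sense(); im,P=wshot('w15',False); h=cv2.cvtColor(im,cv2.COLOR_RGB2HSV)
m=np.zeros(h.shape[:2],np.uint8); m[:110,180:340]=cv2.inRange(h,(105,150,80),(125,255,255))[:110,180:340]
c=max(cv2.findContours(m,0,2)[0],key=cv2.contourArea); r=cv2.minAreaRect(c);b=cv2.boxPoints(r);print(b.tolist(),cv2.boundingRect(c))
psi=2*np.arctan2(s['tcp_rot'][1],s['tcp_rot'][0]); R=np.array([[np.cos(psi),-np.sin(psi)],[np.sin(psi),np.cos(psi)]])
for q in b: w=onz('wrist',*q,.072,P)[:2]; print(np.round(q),np.round(w,4),np.round((w-s['position'][:2])@R*1000,1))
uc=int(r[0][0]); print(uc,[(v,*map(int,h[v,uc])) for v in range(int(b[:,1].max())-2,int(b[:,1].max())+34)])
```

```text
axial to mouth 106.2 lat -1.2 z 82.8 mm psi -31.42 t 32.9 grip 27.7 F [ 0.  -0.4 -2. ]
1 unit axial = [ 0.854 -0.521] 1 unit lat = [0.521 0.854]
tcp [0.4904 0.0988 0.0828] psi -31.42 q6 2.31 t 32.9333 grip 27.7 F [ 0.  -0.4 -2. ]
[[217.0, 0.0], [305.0, 0.0], [305.0, 51.0], [217.0, 51.0]] (217, 0, 89, 52)
[217.   0.] [0.631  0.0436] [148.7  26.2]
[305.   0.] [ 0.6029 -0.0028] [149.  -28.1]
[305.  51.] [0.5739 0.0155] [114.6 -27.6]
[217.  51.] [0.6015 0.0611] [114.5  25.7]
261 [(49, 108, 203, 224), (50, 109, 193, 223), (51, 111, 119, 208), (52, 20, 61, 201), (53, 26, 163, 241), (54, 27, 195, 244), (55, 27, 196, 245), (56, 27, 195, 245), (57, 27, 198, 245), (58, 26, 197, 245), (59, 26, 196, 245), (60, 26, 200, 245), (61, 26, 199, 245), (62, 26, 201, 245), (63, 26, 201, 243), (64, 24, 205, 230), (65, 22, 197, 163), (66, 20, 181, 93), (67, 20, 175, 80), (68, 20, 195, 106), (69, 20, 193, 132), (70, 20, 193, 136), (71, 20, 186, 122), (72, 19, 178, 102), (73, 20, 166, 77), (74, 20, 169, 77), (75, 19, 151, 98), (76, 18, 146, 117), (77, 18, 149, 123), (78, 17, 147, 123), (79, 18, 143, 123), (80, 17, 143, 123), (81, 17, 142, 120), (82, 18, 139, 103), (83, 18, 132, 77), (84, 19, 116, 66)]
```

Blue's top edges are square to the tool (yaw -31.4°), with its bore at pixel (261,70), so the mouth is at (0.580,0.043). That agrees with the earlier estimate.

Emit:
jog_arm(steps=[-0.02, -0.03, 0, 1, 0, 0, 0, 1, 0, 0, 0, 1, 0, 0, 0, 1, 0, 0, 0, 1, 0, 0, 0, 1, 0, 0, 0, 1, 0, 0, 0, 1, 0, 0, 0, 1, 0, 0, 0, 1])

```text
t: 33.82
position: [0.4898, 0.0985, 0.0826]
tcp_rot: [0.968, 0.25, 0.0, -0.0]
contact_force: [0.8, -0.1, -0.9]
grip_width: 0.305
finger_force: 30.0
```

Emit:
jog_arm(steps=[0, 0, 0, 1, 0, 0, 0, 1, 0, 0, 0, 1, 0, 0, 0, 1, 0, 0, 0, 1, 0, 0, 0, 1, 0, 0, 0, 1, 0, 0, 0, 1, 0, 0, 0, 1, 0, 0, 0, 1])

```text
t: 34.65
position: [0.4899, 0.0985, 0.0826]
tcp_rot: [0.713, 0.701, 0.0, 0.0]
contact_force: [0.4, -0.1, -2.0]
grip_width: 0.304
finger_force: 30.0
```

Emit:
jog_arm(steps=[0, 0, 0, 1, 0, 0, 0, 1, 0, 0, 0, 1, 0, 0, 0, 1, 0, 0, 0, 1, 0, 0, 0, 1, 0, 0, 0, 1, 0, 0, 0, 1, 0, 0, 0, 1, 0, 0, 0, 1])

```text
t: 35.48
position: [0.4898, 0.0985, 0.0826]
tcp_rot: [0.268, 0.964, 0.0, 0.0]
contact_force: [0.1, 0.6, -1.9]
grip_width: 0.301
finger_force: 30.0
```

Emit:
jog_arm(steps=[0, 0, -0.5, 0, 0, 0, -0.5, 0, 0, 0, -0.5, 0, 0, 0, 0, 0, 0, 0, 0, 0])

```text
t: 35.9
position: [0.4892, 0.0981, 0.0372]
tcp_rot: [0.27, 0.963, -0.0, -0.001]
contact_force: [1.1, -0.7, -0.7]
grip_width: 0.298
finger_force: 30.0
```

Run:
```python
from h import *
rel((.580,.0429),-31.4)
im,P=wshot('w16',False); h=cv2.cvtColor(im,cv2.COLOR_RGB2HSV)
col=h[:,257];print([i for i in range(130,200) if abs(int(im[i,257].sum())-int(im[i-1,257].sum()))>60], [i for i in range(190,300) if 55<col[i][0]<75 and col[i][1]>150][::16], [i for i in range(190,300) if col[i][0]<8 and col[i][1]>180][::20])
```

```text
axial to mouth 106.3 lat 0.2 z 37.2 mm psi 148.66 t 35.9 grip 27.4 F [ 1.1 -0.7 -0.7]
1 unit axial = [ 0.854 -0.521] 1 unit lat = [0.521 0.854]
tcp [0.4892 0.0981 0.0372] psi 148.66 q6 -0.83 t 35.9 grip 27.4 F [ 1.1 -0.7 -0.7]
[] [266, 282] [209, 229]
```

Emit:
jog_arm(steps=[0.256, -0.156, 0, 0, 0.256, -0.156, 0, 0, 0.256, -0.156, 0, 0, 0.256, -0.156, 0, 0, 0.256, -0.156, 0, 0, 0.085, -0.052, 0, 0, 0.085, -0.052, 0, 0, 0.085, -0.052, 0, 0, 0.085, -0.052, 0, 0, 0, 0, 0, 0])

```text
t: 36.78
position: [0.5385, 0.0676, 0.0376]
tcp_rot: [0.271, 0.963, 0.0, 0.0]
contact_force: [0.0, 0.1, -1.3]
grip_width: 0.305
finger_force: 30.0
```

Run:
```python
from h import *
rel((.580,.0429),-31.4)
s=sense(); im,P=wshot('w17',False); h=cv2.cvtColor(im,cv2.COLOR_RGB2HSV)
a=np.radians(-31.4);R=np.array([[np.cos(a),-np.sin(a)],[np.sin(a),np.cos(a)]]); T=s['position'][:2]@R
for r in (329,338,343):
    k=[i for i in range(200,310) if (20<=h[r,i][0]<=33 and h[r,i][1]>150 and h[r,i][2]>140) or (105<=h[r,i][0]<=125 and h[r,i][1]>150)]
    if k: print(r,k[0],k[-1],[np.round((onz('wrist',u,r,.072,P)[:2]@R-T)*1000,1).tolist() for u in (k[0]-.5,k[-1]+.5)])
```

```text
axial to mouth 48.3 lat 0.5 z 37.6 mm psi 148.59 t 36.8 grip 28.0 F [ 0.   0.1 -1.3]
1 unit axial = [ 0.854 -0.521] 1 unit lat = [0.521 0.854]
tcp [0.5385 0.0676 0.0376] psi 148.59 q6 -0.9 t 36.7833 grip 28.0 F [ 0.   0.1 -1.3]
329 215 299 [[49.0, -24.6], [49.1, 26.8]]
338 234 276 [[56.3, -13.3], [56.2, 13.1]]
343 213 298 [[61.5, -26.8], [61.4, 27.1]]
```

Emit:
jog_arm(steps=[0.085, -0.052, 0, 0, 0.085, -0.052, 0, 0, 0.085, -0.052, 0, 0, 0.085, -0.052, 0, 0, 0.085, -0.052, 0, 0, 0.085, -0.052, 0, 0, 0.085, -0.052, 0, 0, 0.06, -0.036, 0, 0, 0.04, -0.025, 0, 0, 0, 0, 0, 0])

```text
t: 37.67
position: [0.5592, 0.0549, 0.0376]
tcp_rot: [0.271, 0.963, 0.0, -0.0]
contact_force: [0.4, 0.4, -0.8]
grip_width: 0.305
finger_force: 30.0
```

Run:
```python
from h import *
rel((.580,.0429),-31.4)
```

```text
axial to mouth 24.0 lat 0.6 z 37.6 mm psi 148.58 t 37.7 grip 28.0 F [ 0.4  0.4 -0.8]
1 unit axial = [ 0.854 -0.521] 1 unit lat = [0.521 0.854]
```

Emit:
jog_arm(steps=[0.043, -0.026, 0, 0, 0.043, -0.026, 0, 0, 0.043, -0.026, 0, 0, 0.043, -0.026, 0, 0, 0, 0, 0, 0])

```text
t: 38.08
position: [0.5605, 0.0534, 0.0372]
tcp_rot: [0.271, 0.963, 0.0, -0.004]
contact_force: [-11.9, 13.0, 9.4]
grip_width: 0.304
finger_force: 30.0
```

Run:
```python
from h import *
rel((.580,.0429),-31.4)
im,P=wshot('w18',False); h=cv2.cvtColor(im,cv2.COLOR_RGB2HSV)
print([(r,*map(int,h[r,258])) for r in range(262,300,3)])
```

```text
axial to mouth 22.2 lat 1.2 z 37.2 mm psi 148.54 t 38.1 grip 28.0 F [-11.9  13.    9.4]
1 unit axial = [ 0.854 -0.521] 1 unit lat = [0.521 0.854]
tcp [0.5605 0.0534 0.0372] psi 148.54 q6 -0.93 t 38.0833 grip 28.0 F [-11.9  13.    9.4]
[(262, 50, 14, 54), (265, 64, 119, 75), (268, 66, 199, 95), (271, 66, 199, 96), (274, 68, 210, 96), (277, 67, 218, 181), (280, 67, 212, 141), (283, 43, 102, 90), (286, 21, 198, 98), (289, 21, 191, 96), (292, 20, 193, 99), (295, 20, 148, 76), (298, 102, 32, 40)]
```

Blue's go end is home: 17 N, green band flush on the brass. Now I withdraw, turn and approach with the no-go end.

Emit:
jog_arm(steps=[0, 0, 0, 0, -0.085, 0.052, 0, 0, -0.256, 0.156, 0, 0, -0.34, 0.208, 0, 0, -0.427, 0.26, 0, 0, -0.427, 0.26, 0, 0, -0.427, 0.26, 0, 0, -0.427, 0.26, 0, 0, -0.171, 0.104, 0, 0, 0, 0, 0, 0])

```text
t: 38.97
position: [0.4857, 0.0994, 0.0376]
tcp_rot: [0.27, 0.963, -0.0, -0.0]
contact_force: [0.6, 0.3, -0.5]
grip_width: 0.297
finger_force: 30.0
```

Emit:
jog_arm(steps=[0, 0, 0, -1, 0, 0, 0, -1, 0, 0, 0, -1, 0, 0, 0, -1, 0, 0, 0, -1, 0, 0, 0, -1, 0, 0, 0, -1, 0, 0, 0, -1, 0, 0, 0, -1, 0, 0, 0, -1])

```text
t: 39.8
position: [0.4883, 0.0986, 0.0377]
tcp_rot: [0.718, 0.696, 0.0, 0.0]
contact_force: [-0.1, 0.3, -1.1]
grip_width: 0.3
finger_force: 30.0
```

Emit:
jog_arm(steps=[0, 0, 0, -1, 0, 0, 0, -1, 0, 0, 0, -1, 0, 0, 0, -1, 0, 0, 0, -1, 0, 0, 0, -1, 0, 0, 0, -1, 0, 0, 0, -1, 0, 0, 0, -1, 0, 0, 0, -1])

```text
t: 40.63
position: [0.4883, 0.0986, 0.0377]
tcp_rot: [0.97, 0.244, 0.001, 0.0]
contact_force: [-0.2, -0.6, -1.2]
grip_width: 0.304
finger_force: 30.0
```

Emit:
jog_arm(steps=[0, 0, 0, -1, 0, 0, 0, -1, 0, 0, 0, -1, 0, 0, 0, -1, 0, 0, 0, -1, 0, 0, 0, -1, 0, 0, 0, -1, 0, 0, 0, -1, 0, 0, 0, -1, 0, 0, 0, -1])

```text
t: 41.47
position: [0.4883, 0.0986, 0.0377]
tcp_rot: [0.962, -0.273, 0.0, -0.0]
contact_force: [-0.3, 0.3, -1.4]
grip_width: 0.305
finger_force: 30.0
```

Emit:
jog_arm(steps=[0, 0, 0, 0, 0, 0, 0, 0, 0, 0, 0, 0])

```text
t: 41.72
position: [0.4878, 0.0986, 0.0376]
tcp_rot: [0.963, -0.269, 0.0, -0.0]
contact_force: [0.4, 0.3, -1.6]
grip_width: 0.3
finger_force: 30.0
```

Run:
```python
from h import *
rel((.580,.0429),-31.4)
im,P=wshot('w19',False); h=cv2.cvtColor(im,cv2.COLOR_RGB2HSV)
col=h[:,257];print([i for i in range(190,300) if 55<col[i][0]<75 and col[i][1]>150][::16], [i for i in range(190,300) if col[i][0]<8 and col[i][1]>180][::20])
```

```text
axial to mouth 107.8 lat 0.5 z 37.6 mm psi -31.22 t 41.7 grip 27.6 F [ 0.4  0.3 -1.6]
1 unit axial = [ 0.854 -0.521] 1 unit lat = [0.521 0.854]
tcp [0.4878 0.0986 0.0376] psi -31.22 q6 2.31 t 41.7167 grip 27.6 F [ 0.4  0.3 -1.6]
[266, 282] [209, 229]
```

Emit:
jog_arm(steps=[0.341, -0.208, 0, -0.03, 0.341, -0.208, 0, 0, 0.341, -0.208, 0, 0, 0.341, -0.208, 0, 0, 0.085, -0.052, 0, 0, 0.085, -0.052, 0, 0, 0.085, -0.052, 0, 0, 0.085, -0.052, 0, 0, 0.085, -0.052, 0, 0, 0, 0, 0, 0])

```text
t: 42.6
position: [0.5377, 0.0671, 0.037]
tcp_rot: [0.962, -0.272, -0.003, 0.0]
contact_force: [-9.3, 9.2, 4.2]
grip_width: 0.303
finger_force: 30.0
```

Run:
```python
from h import *
rel((.580,.0429),-31.4)
```

```text
axial to mouth 48.7 lat 1.4 z 37.0 mm psi -31.62 t 42.6 grip 27.8 F [-9.3  9.2  4.2]
1 unit axial = [ 0.854 -0.521] 1 unit lat = [0.521 0.854]
```

Emit:
jog_arm(steps=[0, 0, 0, 0, 0, 0, 0, 0, 0, 0, 0, 0, 0, 0, 0, 0, 0, 0, 0, 0, 0, 0, 0, 0, 0, 0, 0, 0, 0, 0, 0, 0, 0, 0, 0, 0, 0, 0, 0, 0])

```text
t: 43.43
position: [0.5377, 0.0671, 0.037]
tcp_rot: [0.962, -0.272, -0.003, 0.0]
contact_force: [-8.8, 9.0, 2.6]
grip_width: 0.299
finger_force: 30.0
```

Emit:
jog_arm(steps=[0, 0, 0, 0, 0, 0, 0, 0, 0, 0, 0, 0, 0, 0, 0, 0, -0.085, 0.052, 0, 0, -0.341, 0.208, 0, 0, -0.427, 0.26, 0, 0, -0.427, 0.26, 0, 0, -0.427, 0.26, 0, 0, 0, 0, 0, 0])

```text
t: 44.27
position: [0.4859, 0.0982, 0.0373]
tcp_rot: [0.962, -0.272, -0.001, 0.001]
contact_force: [-1.2, -0.5, -1.6]
grip_width: 0.303
finger_force: 30.0
```

Emit:
jog_arm(steps=[0, 0, 0.9, 0, 0, 0, 0.9, 0, 0, 0, 0.9, 0.9, 0, 0, 0.9, 0.9, 0, 0, 0.9, 0.9, 0, 0, 0.9, 0.9, 0, 0, 0.7, 0.9, 0, 0, 0, 0.9, 0, 0, 0, 0.9, 0, 0, 0, 0.9])

```text
t: 45.1
position: [0.4897, 0.0974, 0.2212]
tcp_rot: [0.995, 0.104, 0.001, 0.0]
contact_force: [-0.2, 0.0, -0.6]
grip_width: 0.303
finger_force: 30.0
```

Emit:
jog_arm(steps=[0, -0.9, 0, 0.9, 0, -0.9, 0, 0.9, 0, -0.9, 0, 0.9, 0, -0.9, 0, 0.9, 0, -0.9, 0, 0.9, 0, -0.9, 0, 0.9, 0, -0.9, 0, 0.9, 0, -0.9, 0, 0.9, 0, -0.9, 0, 0.9, 0, -0.9, 0, 0.9])

```text
t: 45.93
position: [0.4895, -0.1739, 0.2206]
tcp_rot: [0.839, 0.544, 0.0, 0.0]
contact_force: [0.6, -0.1, -2.8]
grip_width: 0.299
finger_force: 30.0
```

Emit:
jog_arm(steps=[0, -0.9, 0, 0.9, 0, -0.9, 0, 0.9, 0, -0.9, 0, 0.9, 0, -0.9, 0, 0.9, 0, -0.8, 0, 0, 0, 0, 0, 0, 0, 0, 0, 0])

```text
t: 46.52
position: [0.4895, -0.3053, 0.2203]
tcp_rot: [0.725, 0.689, -0.0, -0.0]
contact_force: [-0.5, 0.5, -1.4]
grip_width: 0.301
finger_force: 30.0
```

Run:
```python
from h import *
wshot('w20')
```

```text
tcp [ 0.4895 -0.3053  0.2203] psi 87.1 q6 -0.51 t 46.5167 grip 27.6 F [-0.5  0.5 -1.4]
```

View pics/w20.png

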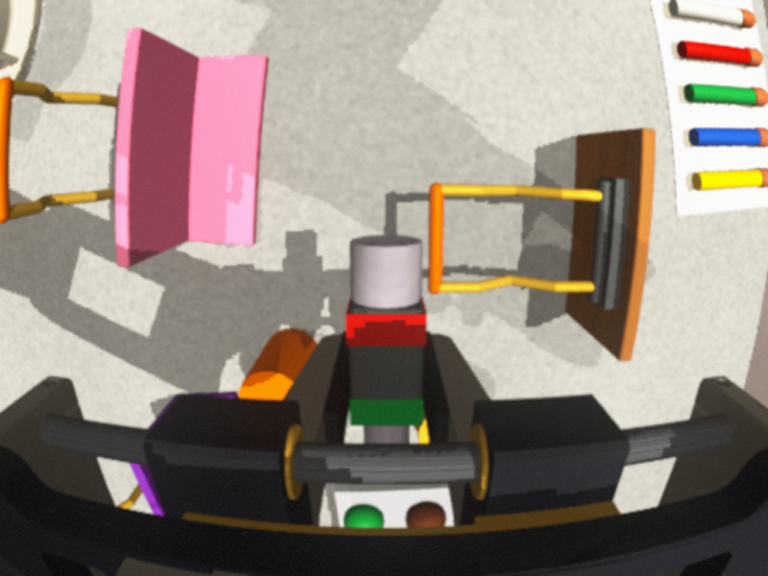

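The bracket is fully out, with its bar from (436,186) to (435,291). The prongs at v≈190 and 287 have their dips at (516,192) and (513,278), and the gauge is still held square.

Run:
```python
from h import *
import pickle
P=pickle.load(open('w20.pkl','rb'))
f=lambda q,z: onz('wrist',q[0]/1.5-.2,q[1]/1.5-.2,z,P)[:2]
for n,q,z in [('bar1',(436,186),.09),('bar2',(435.5,291),.09),('pr far bar',(445,190),.094),('pr near bar',(442,287),.094),('pr far end',(600,196),.094),('pr near end',(590,287),.094),('dip far',(516,192),.074),('dip near',(513,278),.074),('board top1',(645,129),.118),('board top2',(627,358),.118)]:
    print(n,np.round(f(q,z),4))
im=np.load('w20.npy'); h=cv2.cvtColor(im,cv2.COLOR_RGB2HSV)
m=np.zeros(h.shape[:2],np.uint8); m[115:205,280:300]=cv2.inRange(h,(5,190,150),(17,255,255))[115:205,280:300]
c=max(cv2.findContours(m,0,2)[0],key=cv2.contourArea); b=cv2.boxPoints(cv2.minAreaRect(c)); w=np.array([onz('wrist',*q,.09,P)[:2] for q in b]);print('bar rect',np.round(w,4).tolist(),w.mean(0))
# prong centre line rows by column
for u in range(296,395,6):
    k=[v for v in range(118,200) if 18<=h[v,u][0]<=30 and h[v,u][1]>170 and h[v,u][2]>120]; print(u,k,end=' ')
```

```text
bar1 [ 0.5277 -0.2434]
bar2 [ 0.5252 -0.3169]
pr far bar [ 0.5332 -0.2461]
pr near bar [ 0.5294 -0.3131]
pr far end [ 0.6474 -0.2512]
pr near end [ 0.6423 -0.3188]
dip far [ 0.5884 -0.2498]
dip near [ 0.5864 -0.3145]
board top1 [ 0.6718 -0.2024]
board top2 [ 0.6688 -0.3689]
bar rect [[0.5205, -0.3168], [0.5242, -0.2423], [0.5325, -0.2427], [0.5292, -0.3174]] [ 0.52661728 -0.2798302 ]
296 [124, 125, 126, 127, 128, 129, 189, 190, 191, 192, 193] 302 [124, 125, 126, 127, 128, 129, 189, 190, 191, 192, 193] 308 [124, 125, 126, 127, 128, 129, 189, 190, 191, 192, 193] 314 [124, 125, 126, 127, 128, 129, 189, 190, 191, 192, 193] 320 [124, 125, 126, 127, 128, 129, 188, 189, 190, 191, 192, 193] 326 [124, 125, 126, 127, 128, 129, 187, 188, 189, 190, 191] 332 [124, 125, 126, 127, 128, 129, 186, 187, 188, 189, 190] 338 [124, 125, 126, 127, 128, 129, 184, 185, 186, 187, 188, 189] 344 [124, 125, 126, 127, 128, 129, 184, 185, 186, 187, 188, 189] 350 [125, 126, 127, 128, 129, 185, 186, 187, 188, 189, 190] 356 [125, 126, 127, 128, 129, 130, 186, 187, 188, 189, 190, 191] 362 [125, 126, 127, 128, 129, 130, 187, 188, 189, 190, 191, 192] 368 [126, 127, 128, 129, 130, 131, 188, 189, 190, 191, 192, 193] 374 [126, 127, 128, 129, 130, 131, 188, 189, 190, 191, 192, 193] 380 [126, 127, 128, 129, 130, 131, 132, 187, 188, 189, 190, 191, 192, 193, 194] 386 [126, 127, 128, 129, 130, 131, 132, 133, 187, 188, 189, 190, 191, 192, 193, 194] 392 [126, 127, 128, 129, 130, 131, 132, 133, 187, 188, 189, 190, 191, 192, 193, 194]
```

Emit:
jog_arm(steps=[0.8, 0.18, 0, 0.07, 0.8, 0.18, 0, 0, 0.8, 0.18, 0, 0, 0.78, 0.17, 0, 0, 0, 0, -0.9, 0, 0, 0, -0.9, 0, 0, 0, -0.9, 0, 0, 0, 0, 0, 0, 0, 0, 0])

```text
t: 47.32
position: [0.5843, -0.2818, 0.1387]
tcp_rot: [0.721, 0.693, -0.001, -0.002]
contact_force: [0.6, -0.3, -1.9]
grip_width: 0.299
finger_force: 30.0
```

Run:
```python
from h import *
im,P=wshot('w21',False); h=cv2.cvtColor(im,cv2.COLOR_RGB2HSV)
# orange bar position (left of gauge) 
m=np.zeros(h.shape[:2],np.uint8); m[100:260,100:235]=cv2.inRange(h,(5,190,130),(17,255,255))[100:260,100:235]
for c in cv2.findContours(m,0,2)[0]:
    if cv2.contourArea(c)>60:
        b=cv2.boxPoints(cv2.minAreaRect(c)); w=np.array([onz('wrist',*q,.09,P)[:2] for q in b]); print(cv2.contourArea(c),b.round().tolist(),w.round(4).tolist(),w.mean(0))
```

```text
tcp [ 0.5843 -0.2818  0.1387] psi 87.69 q6 -0.41 t 47.3167 grip 27.5 F [ 0.6 -0.3 -1.9]
750.0 [[173.0, 164.0], [184.0, 163.0], [192.0, 253.0], [180.0, 254.0]] [[0.5223, -0.2412], [0.5314, -0.241], [0.5288, -0.3174], [0.5187, -0.3183]] [ 0.52532121 -0.27947654]
```

Emit:
jog_arm(steps=[0.03, -0.05, -0.4, 0, 0, 0, -0.4, 0, 0, 0, -0.4, 0, 0, 0, -0.15, 0, 0, 0, -0.15, 0, 0, 0, -0.15, 0, 0, 0, 0, 0])

```text
t: 47.95
position: [0.5857, -0.2849, 0.0891]
tcp_rot: [0.722, 0.692, -0.0, -0.001]
contact_force: [-0.7, 0.4, -1.3]
grip_width: 0.299
finger_force: 30.0
```

Emit:
jog_arm(steps=[0, 0, -0.1, 0, 0, 0, -0.1, 0, 0, 0, 0, 0])

```text
t: 48.2
position: [0.5861, -0.2851, 0.0838]
tcp_rot: [0.722, 0.692, -0.0, -0.0]
contact_force: [-0.8, -0.3, -1.5]
grip_width: 0.302
finger_force: 30.0
```

Emit:
jog_arm(steps=[0, 0, -0.05, 0, 0, 0, -0.05, 0, 0, 0, 0, 0])

```text
t: 48.45
position: [0.5863, -0.2856, 0.0821]
tcp_rot: [0.722, 0.692, -0.0, 0.0]
contact_force: [-3.4, -0.6, 6.6]
grip_width: 0.299
finger_force: 30.0
```

Run:
```python
from h import *
im,P=wshot('w22',False); h=cv2.cvtColor(im,cv2.COLOR_RGB2HSV)
T=sense()['position']
m=np.zeros(h.shape[:2],np.uint8); m[100:260,60:235]=cv2.inRange(h,(5,190,130),(17,255,255))[100:260,60:235]
c=max(cv2.findContours(m,0,2)[0],key=cv2.contourArea)
b=cv2.boxPoints(cv2.minAreaRect(c)); w=np.array([onz('wrist',*q,.09,P)[:2] for q in b]); print(b.round().tolist(),w.round(4).tolist(),w.mean(0))
# prong (brass) pixels left and right of the gauge by row
M=cv2.inRange(h,(18,150,90),(30,255,255))
for u in (200,208,215,222,228,288,294,300,306): print(u,[v for v in range(110,230) if M[v,u]])
```

```text
tcp [ 0.5863 -0.2856  0.0821] psi 87.64 q6 -0.41 t 48.45 grip 27.5 F [-3.4 -0.6  6.6]
[[144.0, 176.0], [159.0, 174.0], [166.0, 259.0], [151.0, 260.0]] [[0.5223, -0.2416], [0.5321, -0.2413], [0.5284, -0.2966], [0.5176, -0.2977]] [ 0.52510551 -0.26930259]
200 [177, 178, 179, 180, 181, 182, 183, 184, 185, 186, 187, 188]
208 [175, 176, 177, 178, 179, 180, 181, 182, 183, 184, 185, 186, 187, 188]
215 [174, 175, 176, 177, 178, 179, 180, 181, 182, 183, 184, 185, 186]
222 [173, 174, 175, 176, 177, 178, 179, 180, 181, 182, 183, 184, 185]
228 [173, 174, 175, 176, 177, 178, 179, 180, 181, 182, 183, 184]
288 [174, 175, 176, 177, 178, 179, 180, 181, 182, 183, 184, 185]
294 [175, 176, 177, 178, 179, 180, 181, 182, 183, 184, 185, 186, 187]
300 [176, 177, 178, 179, 180, 181, 182, 183, 184, 185, 186, 187, 188]
306 [176, 177, 178, 179, 180, 181, 182, 183, 184, 185, 186, 187, 188, 189]
```

Emit:
jog_arm(steps=[0, 0, 0, 0, 0, 0, 0, 0, 0, 0, 0, 0, 0, 0, 0, 0, 0, 0, 0.1, 0, 0, 0, 0.3, 0, 0, 0, 0.6, 0, 0, 0, 0.9, 0, 0, 0, 0.9, 0, 0, 0, 0.9, 0], gripper=46)

```text
t: 49.33
position: [0.5861, -0.285, 0.1939]
tcp_rot: [0.722, 0.692, 0.0, 0.0]
contact_force: [0.6, -1.0, 0.8]
grip_width: 0.504
finger_force: 0.0
```

Emit:
jog_arm(steps=[-0.5, 0, 0.5, 0, -0.8, 0, 0.2, 0, -0.8, 0, 0, 0, -0.8, 0, 0, 0, 0, 0, 0, 0, 0, 0, 0, 0])

```text
t: 49.83
position: [0.4987, -0.2853, 0.2142]
tcp_rot: [0.722, 0.692, 0.0, 0.001]
contact_force: [1.2, 0.2, -0.1]
grip_width: 0.502
finger_force: 0.0
```

Run:
```python
from h import *
im,P=wshot('w23',False); h=cv2.cvtColor(im,cv2.COLOR_RGB2HSV)
for n,lo,hi in [('green',(50,100,30),(80,255,255)),('red',(0,180,60),(6,255,255)),('orange',(8,190,130),(17,255,255))]:
    m=np.zeros(h.shape[:2],np.uint8); m[90:235,257:420]=cv2.inRange(h,lo,hi)[90:235,257:420]
    for c in cv2.findContours(m,0,2)[0]:
        if cv2.contourArea(c)>50:
            z=.105 if n!='orange' else .09
            b=cv2.boxPoints(cv2.minAreaRect(c)); w=np.array([onz('wrist',*q,z,P)[:2] for q in b]); print(n,cv2.contourArea(c),b.round().tolist(),w.mean(0).round(4))
t=snapshot('top'); np.save('top3',t); s=snapshot('scene'); np.save('scene3',s)
for nm,z0,a,lo,hi,box in [('red',.072,'top',(0,180,100),(8,255,255),(140,130,180,175)),('yellow',.072,'top',(24,180,120),(32,255,255),(175,130,215,175)),('blue',.072,'top',(105,150,60),(125,255,255),(220,140,260,180))]:
    hh=cv2.cvtColor(t,cv2.COLOR_RGB2HSV); x0,y0,x1,y1=box; m=cv2.inRange(hh,lo,hi)[y0:y1,x0:x1]; M=cv2.moments(m,True); print(nm,M['m10']/M['m00']+x0,M['m01']/M['m00']+y0)
t0=np.load('top.npy'); print('jar/pillar diff',[int(np.abs(t[y0:y1,x0:x1].astype(int)-t0[y0:y1,x0:x1]).max(2).mean()) for x0,y0,x1,y1 in [(355,170,382,196),(344,210,370,234),(108,216,132,240)]])
```

```text
tcp [ 0.4987 -0.2853  0.2142] psi 87.58 q6 -0.48 t 49.8333 grip 46.2 F [ 1.2  0.2 -0.1]
green 283.0 [[324.0, 194.0], [353.0, 194.0], [353.0, 206.0], [324.0, 206.0]] [ 0.5823 -0.2993]
red 308.0 [[327.0, 173.0], [327.0, 161.0], [357.0, 162.0], [356.0, 174.0]] [ 0.5845 -0.266 ]
orange 505.5 [[278.0, 215.0], [279.0, 143.0], [288.0, 143.0], [286.0, 215.0]] [ 0.5267 -0.2799]
red 157.59887005649716 150.16949152542372
yellow 193.94444444444446 148.7070707070707
blue 238.70454545454544 160.1931818181818
jar/pillar diff [64, 86, 4]
```

Run:
```python
from h import *
s0=np.load('scene.npy'); s=snapshot('scene'); 
for nm,lo,hi,(x0,y0,x1,y1) in [('jar',(18,150,90),(28,255,255),(160,130,198,170)),('pillar',(3,180,60),(15,255,255),(198,124,225,156)),('bead',(95,100,30),(115,255,255),(350,262,384,296))]:
    for im in (s0,s):
        m=cv2.inRange(cv2.cvtColor(im,cv2.COLOR_RGB2HSV),lo,hi)[y0:y1,x0:x1]; M=cv2.moments(m,True); print(nm,M['m00'],round(M['m10']/max(M['m00'],1)+x0,1),round(M['m01']/max(M['m00'],1)+y0,1))
h=cv2.cvtColor(s,cv2.COLOR_RGB2HSV)
for z in (.091,.105): print(z,proj('scene',(.5834,-.2826,z)).round(1),proj('scene',(.5823,-.2993,z)).round(1),proj('scene',(.5845,-.266,z)).round(1))
for nm,lo,hi in [('g',(50,90,30),(85,255,255)),('r',(0,150,60),(5,255,255))]:
    u,v=proj('scene',(.5834,-.2826,.1)).astype(int); m=cv2.inRange(h,lo,hi)[v-14:v+14,u-16:u+16]; M=cv2.moments(m,True); print(nm,M['m00'],M['m10']/max(M['m00'],1)+u-16,M['m01']/max(M['m00'],1)+v-14)
```

```text
jar 115.0 177.5 143.9
jar 116.0 177.6 144.0
pillar 205.0 212.0 138.4
pillar 164.0 212.6 139.9
bead 277.0 366.6 279.5
bead 276.0 366.5 279.5
0.091 [188.9 170.9] [186.8 168.1] [190.9 173.6]
0.105 [188.3 168.6] [186.3 165.9] [190.4 171.4]
g 16.0 185.375 166.5625
r 16.0 189.125 171.5
```

```bash
python3 -c "
from workcell import *
print(sign_off())"
```

```text
the job is handed in; nothing more can be done
None
```

I checked all three holders (red, yellow, blue) in order: go end home and no-go end refused on each. The bracket is folded fully out, the gauge hangs level across its two prongs, and the job is handed in at about 50 s.

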